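# Wipe the plate clear and nest the U-channels on it

## Task

Take the scraper block by its wooden grip and wipe every wood chip off the white plate into the grey trough at its end without touching the chips with the fingers, then stand the block upright back on the black strop. After that, lay both open-up channels flat on the clean plate, open side still up, and set each open-down channel, lengthwise with it, over one side flange of an open-up channel of its own, so that one flange of each hangs inside the other. Leave the jar of screws where it stands.

Things in the scene. Friction and masses are not known exactly. Their poses are not given: they have to be found in the camera images.
- board: White plate with a grey chip trough at one end, fixed. Origin on the bench under the plate's centre, z up. Flat plate top at z = 24 mm, y = -135 to 135 mm, between aluminium rails (inner faces x = -65, 65 mm; tops z = 32). Trough joins the plate's -y end, open above and towards the plate: inside y = -135 to -231, x = -69 to 69 mm, floor z = 4, walls up to z = 40 mm.
- strop: Black leather strip lying flat, fixed, 46 x 270 x 4 mm, long along its y; origin at the centre of its underside. The scraper block's place is on it.
- scraper: Loose scraper block, 0.2 kg: foot with black rubber lip 112 mm long (its x) x 34 mm thick (its y) x 20 mm high, above it a wooden grip 90 mm long x 26 mm thick from 20 to 56 mm high. Origin at the centre of its underside, z up. Starts upright on the strop, its length roughly along the strop's.
- u1: Blue U-channel lying open side up: 80 mm long (x), 56 mm wide over its two flanges (y), 30 mm high, all walls 4 mm thick, weighs about 0.12 kg. Web at the bottom. Origin at the centre of its underside, z up, its channel runs along x.
- u2: Blue U-channel lying open side up: 80 mm long (x), 56 mm wide over its two flanges (y), 30 mm high, all walls 4 mm thick, weighs about 0.12 kg. Web at the bottom. Origin at the centre of its underside, z up, its channel runs along x.
- d1: Blue U-channel lying open side down (may be absent): 80 mm long (x), 56 mm wide over its two flanges (y), 30 mm high, all walls 4 mm thick, weighs about 0.12 kg. Web at the top, standing on the flange edges. Origin at the centre of its underside (level with the flange edges), z up, its channel runs along x. Interlocked, it sits sideways of an open-up channel by 4 to 48 mm; at about 25 mm it rests level, 4 mm higher than that channel.
- d2: Blue U-channel lying open side down (may be absent): 80 mm long (x), 56 mm wide over its two flanges (y), 30 mm high, all walls 4 mm thick, weighs about 0.12 kg. Web at the top, standing on the flange edges. Origin at the centre of its underside (level with the flange edges), z up, its channel runs along x.
- chip1: Loose brown wood chip, 42 x 22 x 10 mm, on the plate at the start (may be absent). Origin at the centre of its underside.
- chip2: Loose brown wood chip, 42 x 22 x 10 mm, on the plate at the start (may be absent). Origin at the centre of its underside.
- chip3: Loose brown wood chip, 42 x 22 x 10 mm, on the plate at the start (may be absent). Origin at the centre of its underside.
- chip4: Loose brown wood chip, 42 x 22 x 10 mm, on the plate at the start (may be absent). Origin at the centre of its underside.
- chip5: Loose brown wood chip, 42 x 22 x 10 mm, on the plate at the start (may be absent). Origin at the centre of its underside.
- screw_jar: Clear jar of screws, 88 mm across, 61 mm high, a loose bystander. Origin at the centre of its underside.
- bench_cradle_post (a joint): Slide of the cradle's padded post (m, grows towards +y). The post, about 60 x 50 mm and 0.19 m high, stands at x = 0.524, y = 0.068 + this value; no part of the job. A second, fixed post, 0.24 m high, stands at x = 0.52, y = 0.46.
Mind the look-alikes: they are no part of the job. What is shaped like the chip3 but pink is not meant.

How it is judged:
By the outcome, as a careful person would: the job done as asked, in the order asked, and still so for the second after the job is handed in, with the robot touching nothing.
Of chip1, chip2, chip3, chip4, chip5 only 3 to 5 are there at a start; the rules pass over those that are not, and their reading is None.
Of d1, d2 only 1 to 2 are there at a start; the rules pass over those that are not, and their reading is None.
At some moment in a run one of u1, u2 may be knocked a few centimetres aside while the robot is not near it.
It also fails if it takes over 200 s, if anything falls off the work surface, if the arm or the gripper's body presses on something with over 40 N, if the wrist force passes 120 N, or if a joint passes its speed limit or range.

## Robot

A 6-joint arm with a two-finger parallel gripper is mounted at the origin on a cart in front of the work surface, level with it; the furniture and walls round the work are solid. World frame = base frame: x ahead of the robot, y to its left, z up, the work surface at z = 0. Lengths are in m, angles in rad, forces in N, time in s.
With the tool pointing down it reaches from about 0.35 to 0.975 m from the base axis. Payload 4.9 kg.
Tool frame: the origin (TCP) lies between the finger pads; the fingertips stand 22 mm ahead of it and the grasp point (between the pads) lies 3 mm ahead of it; z points along the fingers, y is the line along which they close (so a half turn about z gives the same grasp; the last joint's range is limited). The gripper opens to 85 mm and grips with 20 to 120 N. Pads are 22 mm wide; open, the fingers measure 114 mm over their backs; the gripper's body (76 mm by 85 mm) begins 54 mm behind the grasp point. The pads swing forward as they close: fully open they stand 13 mm farther back than shut.
Start: joints at [-1.369, 0.053, 1.613, -0, 1.476, -0.119], TCP at [0.197, -0.593, 0.253] pointing down, gripper open.
Joint ranges: [-3.01, 3.01], [-1.01, 2.22], [0.06, 2.58], [-1.02, 4.17], [0.09, 2.62], [-3.14, 3.14]. Speed limits (rad/s): [2.57, 2.57, 3.14, 3.14, 3.14, 3.14].

## Interface

Orientations are given as a unit quaternion [w, x, y, z].
In Python, from plant import state, grab_frame, get_calibration, job_done, recognise, regions_of gives the robot as it stands.
- The arm moves only by the tool apply_moves, never from a script. Its argument "targets" is a list of rows, each an object with "translation": the shift along the tool's x, y, z normalised to -1 to 1, where 1 is 100 mm, a list of three; "twist": the turn about the tool's z normalised to -1 to 1, where 1 is 0.1 rad; "hand": the opening, from 0 (shut) to 1 (fully open). A call has 1 to 8 rows; each row shifts and turns the commanded pose from where the row before left it, along the tool's axes as they then stand; what a row does not reach is not made up. A row lasts 1/10 s, in which the tool goes at most 50 mm and 8.59 degrees, less where a joint would pass 70% of its speed; a pose out of reach is approached as far as the arm can. A call with a number of a shift or a turn outside -1 to 1 is refused whole. A call with a gripper value outside its range is refused whole. The fingers move at their own pace and stop on an object; the grip force is fixed at half the most. Time passes only in rows, so rows that do not move let the fingers close. It gives the time, the measured TCP pose, the force, the opening and the grip force at its end, in the units of the state.
- state(): the state, without advancing time (a new reading comes with each control period).
- grab_frame(name): name is "side" or "top" or "wrist"; returns the picture (480x640x3 uint8, red, green, blue); there is no depth.
- get_calibration(name): a dict with "camera_matrix" (3x3 intrinsics, pixels), "pose" (4x4, takes a point from camera to world coordinates). Camera axes: x right, y up, looking along -z (the intrinsics and any distortion apply to the point x, -y, -z); pixel columns grow to the right and rows downward; lengths in m; the calibration is good to about 2 mm. A picture is of the moment at which its call begins: read the wrist's pose just before it. get_calibration takes no time and is no camera call; for the wrist camera it gives the pose at the moment of the call.
- job_done(): hands the job in; it is judged then, once.
Trained networks look in the newest picture that a camera, given by its name, has taken for a name from the list of things; names that differ only in an ending like _2 or _b are one class to them, and where a whole thing is asked for, a point or a joint stands for the part that bears it (a point fixed in the world has none). Each returns a list of dicts, best first, with "score" (0 to 1); they miss things now and then, are a little off and sometimes report something else, mostly with a low value. They report only what shows in the picture. A call takes as long as a camera call. They do not tell look-alikes from the thing itself.
- recognise(camera, query): "point" ([x, y, z] in m, in world coordinates, good to about 4 mm: the middle of the surface that is visible of it).
- regions_of(camera, query): "pixels" (480x640 bool, what is visible of it).
The state is a dict: "time": time; "joint_pos": joint angles; "joint_vel": joint speeds; "joint_efforts": joint torques, N m; "tool_pos": TCP position; "tool_rot": TCP orientation; "contact_force": force on the tool from outside, world axes, zero at the start; "ft_torque": the same for the moment, N m; "gripper_width": opening from 0.0 (shut) to 1.0 (fully open); "grasp_force": force on a finger pad.
Only numpy, scipy, OpenCV 4.12 (cv2) and the standard library are available. Lean on these libraries where they do the work, as an engineer would, in place of code of your own. Each camera call takes 0.05 s, during which the arm holds its last target. There are 200 camera calls.

## Working session

There is one attempt and no reset: what is moved stays moved. The work goes in short steps, Python scripts to look and compute and a tool call to move; the robot and the scene stay as the last step left them, time stands still between calls to the robot, and variables do not carry over. Pictures are saved under pics/ and viewed, at most 14 in all, crops included, and the job is handed in when it is done.

Besides the shell and the picture viewer there is one more tool, called after "Call:" as a command line: name --argument value ..., lists and objects as JSON in quotes. apply_moves: Moves the arm, as the interface text tells. Its arguments: {"type":"object","properties":{"targets":{"type":"array"}},"required":["targets"]}

```bash
ls; mkdir -p pics; cat > h.py <<'E'
import numpy as np, cv2
from plant import *
def snap(cam,name):
    im=grab_frame(cam); cv2.imwrite(f'pics/{name}.png',cv2.cvtColor(im,cv2.COLOR_RGB2BGR)); return im
def proj(cam,p):
    c=get_calibration(cam);T=np.linalg.inv(c['pose']);q=T[:3,:3]@np.array(p,float)+T[:3,3]
    v=np.array(c['camera_matrix'])@np.array([q[0],-q[1],-q[2]]);return v[:2]/v[2]
def ray(cam,u,v,z):
    c=get_calibration(cam);T=np.array(c['pose']);d=np.linalg.inv(c['camera_matrix'])@[u,v,1.]
    d=T[:3,:3]@np.array([d[0],-d[1],-d[2]]);o=T[:3,3];return o+d*(z-o[2])/d[2]
def rect(cam,mask,z):
    # footprint rect of mask projected at height z
    m=mask.astype(np.uint8);n,l,s,_=cv2.connectedComponentsWithStats(m)
    k=1+np.argmax(s[1:,4]);cs,_=cv2.findContours((l==k).astype(np.uint8),0,2)
    c=max(cs,key=cv2.contourArea)[:,0]
    P=np.array([ray(cam,u,v,z)[:2] for u,v in c],np.float32)*1000
    return cv2.minAreaRect(P)
E
python3 - <<'E'
from h import *
for c in ['top','side']:
    im=snap(c,c+'0'); k=get_calibration(c); print(c,np.round(k['camera_matrix'],1).tolist(),np.round(k['pose'],3).tolist(), {a:b for a,b in k.items() if a not in('camera_matrix','pose')})
for q in ['board','strop','scraper','u1','d1','chip1','screw_jar','bench_cradle_post']:
    for r in recognise('top',q): print(q,round(r['score'],2),np.round(r['point'],3))
    for r in regions_of('top',q):
        b=r['pixels']; 
        if b.sum()>20: print('   reg',round(r['score'],2),b.sum(),np.round(np.argwhere(b).mean(0)[::-1]),)
s=state();print(s)
E
```

```text
pics
top [[582.2, 0.0, 304.5], [0.0, 582.2, 240.1], [0.0, 0.0, 1.0]] [[-0.017, 0.997, -0.069, 0.437], [-1.0, -0.017, -0.006, -0.002], [-0.007, 0.069, 0.998, 1.171], [0.0, 0.0, 0.0, 1.0]] {}
side [[572.2, 0.0, 318.7], [0.0, 572.2, 232.2], [0.0, 0.0, 1.0]] [[-0.436, 0.426, -0.793, -0.581], [-0.9, -0.224, 0.375, 0.532], [-0.018, 0.876, 0.481, 0.75], [0.0, 0.0, 0.0, 1.0]] {}
board 0.92 [ 0.495 -0.27   0.025]
   reg 0.6 12953 [441. 248.]
strop 0.92 [0.63  0.065 0.008]
   reg 0.76 2004 [264. 186.]
   reg 0.7 223 [455. 228.]
   reg 0.59 246 [395. 266.]
scraper 0.73 [0.63  0.16  0.061]
   reg 0.76 1104 [225. 183.]
u1 0.77 [0.422 0.042 0.007]
u1 0.73 [0.518 0.058 0.002]
   reg 0.73 1137 [287. 287.]
   reg 0.64 1151 [280. 240.]
d1 0.61 [0.422 0.258 0.027]
   reg 0.7 1285 [177. 290.]
   reg 0.58 220 [375. 241.]
chip1 0.69 [ 0.524 -0.206  0.031]
chip1 0.65 [ 0.463 -0.164  0.033]
chip1 0.65 [ 0.499 -0.27   0.026]
chip1 0.64 [ 0.459 -0.25   0.038]
chip1 0.62 [ 0.537 -0.283  0.036]
chip1 0.62 [0.429 0.157 0.01 ]
chip1 0.58 [ 0.506 -0.134  0.033]
   reg 0.78 242 [395. 266.]
   reg 0.64 241 [375. 242
[... 321 characters left out ...]
006e+00,  5.26887862e-02,  1.61286118e+00, -6.84159528e-06,
        1.47601683e+00, -1.19046983e-01]), 'joint_vel': array([ 8.86183502e-04, -5.55222216e-05,  1.05754699e-03, -2.32589796e-03,
        5.23319299e-04, -2.74151882e-04]), 'joint_efforts': array([ 7.26357448e-04, -3.93680298e+01, -3.70465350e+01, -1.85485828e-05,
        3.19353621e-04,  1.10026744e-05]), 'tool_pos': array([ 0.19706772, -0.59311041,  0.25333375]), 'tool_rot': array([ 1.30572419e-05,  9.87160770e-01,  1.59729818e-01, -2.86788294e-06]), 'contact_force': array([-0.36169571,  0.81594992,  0.83786143]), 'ft_torque': array([ 0.00812941, -0.00127014, -0.08322461]), 'grasp_force': 0.0, 'gripper_width': 0.9972272378897896}
```

View pics/top0.png

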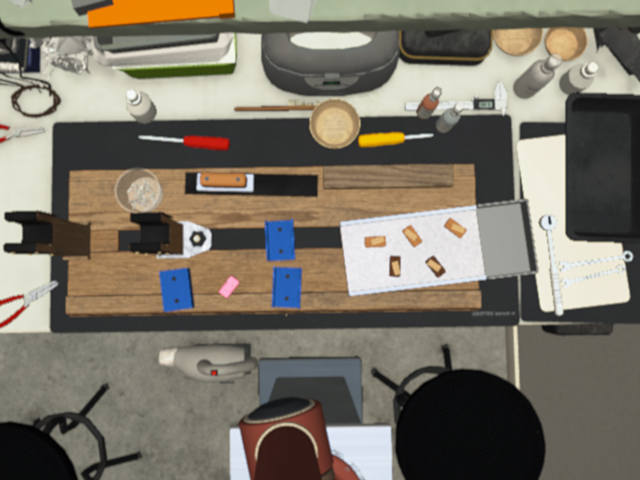

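View pics/side0.png

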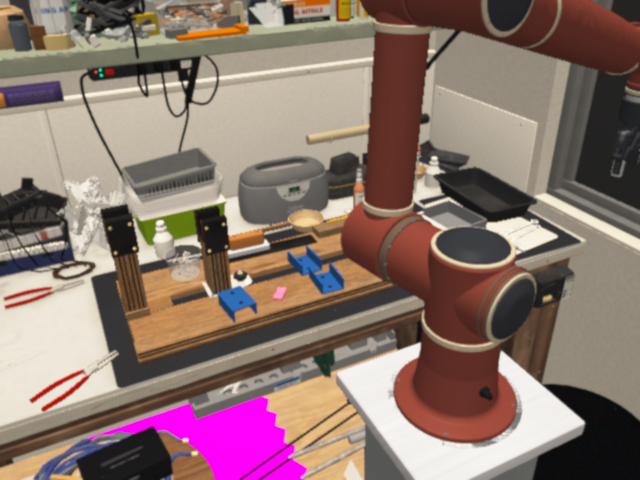

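Top view: scraper at (225,182) on the strop. Two open-up channels at (280,240) and (287,287), one open-down at (177,290). Five chips on the plate, with the trough at its right end; the pink decoy is at (229,287).

```bash
cat >> h.py <<'E'
def tool():
    s=state();w,x,y,z=s['tool_rot'];p=np.array(s['tool_pos']);return p,np.arctan2(2*(x*y+w*z),1-2*(y*y+z*z))
def plan(x,y,z,yaw,step=0.4,twfirst=True):
    """compact rows from the present pose to the target: prints n and row values"""
    p,a=tool();return planfrom(p,a,x,y,z,yaw,step)
def planfrom(p,a,x,y,z,yaw,step=0.4):
    d=np.array([x,y,z])-p;tw=-((yaw-a+np.pi)%(2*np.pi)-np.pi)
    n=max(int(np.ceil(np.linalg.norm(d)*10/step)),int(np.ceil(abs(tw)*10-1e-3)),1)
    for i in range(n):
        ang=a-tw*i/n;c,s=np.cos(ang),np.sin(ang)
        t=np.array([c*d[0]+s*d[1], s*d[0]-c*d[1], -d[2]])*10/n
        print('  ',i,np.round(t,3).tolist(),round(tw*10/n,3))
E
python3 - <<'E'
from h import *
grab_frame('top')
for q,z in [('scraper',.05),('board',.024),('strop',.004),('u1',.03),('d1',.03)]:
    for r in regions_of('top',q)[:2]:
        m=r['pixels']
        if m.sum()>800: print(q,round(r['score'],2),rect('top',m,z))
for c in [(341,222),(350,294),(526,201),(535,272),(475,207),(484,279)]: print(c,np.round(ray('top',*c,.032),3))
print(tool()); plan(.632,.15,.25,1.5708)
E
```

```text
scraper 0.89 ((630.9159545898438, 158.15533447265625), (111.98171997070312, 38.2859992980957), 86.83077239990234)
board 0.73 ((498.1268310546875, -258.63946533203125), (148.28359985351562, 377.41278076171875), 6.096450328826904)
board 0.57 ((517.3198852539062, 54.331016540527344), (57.27428436279297, 77.32582092285156), 89.29959106445312)
strop 0.69 ((632.9244384765625, 111.70872497558594), (268.39752197265625, 47.757904052734375), 88.01927947998047)
u1 0.75 ((425.6254577636719, 41.624813079833984), (60.56700897216797, 77.90872955322266), 89.0206527709961)
u1 0.66 ((517.2350463867188, 53.999778747558594), (78.9977798461914, 56.50341033935547), 2.155104398727417)
d1 0.66 ((424.2114562988281, 256.83172607421875), (80.13249969482422, 61.73833084106445), 6.7828688621521)
(341, 222) [ 0.551 -0.067  0.032]
(350, 294) [ 0.41  -0.082  0.032]
(526, 201) [ 0.586 -0.431  0.032]
(535, 272) [ 0.447 -0.443  0.032]
(475, 207) [ 0.576 -0.331  0.032]
(484, 279) [ 0.435 -0.343  0.032]
(array([ 0.19707143, -0.59308546,  0.25329957]), np.float64(0.32080226615843144))
   0 [0.294, -0.258, 0.001] -0.568
   1 [0.308, -0.241, 0.001] -0.568
   2 [0.321, -0.223, 0.001] -0.568
   3 [0.334, -0.205, 0.001] -0.568
   4 [0.345, -0.185, 0.001] -0.568
   5 [0.355, -0.165, 0.001] -0.568
   6 [0.364, -0.145, 0.001] -0.568
   7 [0.371, -0.124, 0.001] -0.568
   8 [0.378, -0.103, 0.001] -0.568
   9 [0.383, -0.081, 0.001] -0.568
   10 [0.387, -0.059, 0.001] -0.568
   11 [0.39, -0.037, 0.001] -0.568
   12 [0.391, -0.015, 0.001] -0.568
   13 [0.391, 0.007, 0.001] -0.568
   14 [0.39, 0.029, 0.001] -0.568
   15 [0.388, 0.051, 0.001] -0.568
   16 [0.384, 0.073, 0.001] -0.568
   17 [0.38, 0.095, 0.001] -0.568
   18 [0.374, 0.117, 0.001] -0.568
   19 [0.366, 0.138, 0.001] -0.568
   20 [0.358, 0.158, 0.001] -0.568
   21 [0.348, 0.178, 0.001] -0.568
```

Call:
apply_moves --targets '[{"translation": [0.294, -0.258, 0], "twist": -0.56, "hand": 1}, {"translation": [0.308, -0.241, 0], "twist": -0.56, "hand": 1}, {"translation": [0.321, -0.223, 0], "twist": -0.56, "hand": 1}, {"translation": [0.334, -0.205, 0], "twist": -0.56, "hand": 1}, {"translation": [0.345, -0.185, 0], "twist": -0.56, "hand": 1}, {"translation": [0.355, -0.165, 0], "twist": -0.56, "hand": 1}, {"translation": [0.364, -0.145, 0], "twist": -0.56, "hand": 1}, {"translation": [0.371, -0.124, 0], "twist": -0.56, "hand": 1}]'

```text
time: 2.0
tool_pos: [0.3566, -0.322, 0.2535]
tool_rot: [0.0, 0.927, 0.376, 0.0]
contact_force: [0.6, -0.5, -0.7]
gripper_width: 0.995
grasp_force: 0.0
```

Call:
apply_moves --targets '[{"translation": [0.378, -0.103, 0], "twist": -0.56, "hand": 1}, {"translation": [0.383, -0.081, 0], "twist": -0.56, "hand": 1}, {"translation": [0.387, -0.059, 0], "twist": -0.56, "hand": 1}, {"translation": [0.39, -0.037, 0], "twist": -0.56, "hand": 1}, {"translation": [0.391, -0.015, 0], "twist": -0.56, "hand": 1}, {"translation": [0.391, 0.007, 0], "twist": -0.56, "hand": 1}, {"translation": [0.39, 0.029, 0], "twist": -0.56, "hand": 1}, {"translation": [0.388, 0.051, 0], "twist": -0.56, "hand": 1}]'

```text
time: 2.8
tool_pos: [0.5174, -0.0531, 0.2536]
tool_rot: [0.0, 0.82, 0.573, 0.0]
contact_force: [0.9, -0.0, -0.6]
gripper_width: 1.002
grasp_force: 0.0
```

Call:
apply_moves --targets '[{"translation": [0.384, 0.073, 0], "twist": -0.56, "hand": 1}, {"translation": [0.38, 0.095, 0], "twist": -0.56, "hand": 1}, {"translation": [0.374, 0.117, 0], "twist": -0.56, "hand": 1}, {"translation": [0.366, 0.138, 0], "twist": -0.56, "hand": 1}, {"translation": [0.358, 0.158, 0], "twist": -0.56, "hand": 1}, {"translation": [0.2, 0.1, 0], "twist": -0.4, "hand": 1}, {"translation": [0, 0, 0], "twist": 0, "hand": 1}]'

```text
time: 3.5
tool_pos: [0.6303, 0.1343, 0.2529]
tool_rot: [-0.0, 0.718, 0.696, 0.0]
contact_force: [-0.4, -0.5, -0.0]
gripper_width: 0.997
grasp_force: 0.0
```

```bash
python3 - <<'E'
from h import *
print(tool())
im=snap('wrist','w1')
for q,z in [('scraper',.056),('strop',.004)]:
    for r in regions_of('wrist',q)[:2]:
        m=r['pixels'];print(q,round(r['score'],2),m.sum(),rect('wrist',m,z))
for r in recognise('wrist','scraper'): print(r['point'],r['score'])
E
```

```text
(array([0.63032002, 0.13432014, 0.25293806]), np.float64(1.5402099635982491))
scraper 0.83 3709 ((637.022705078125, 164.99180603027344), (101.05896759033203, 30.425065994262695), 87.49829864501953)
strop 0.6 6311 ((635.039306640625, 109.51022338867188), (268.66717529296875, 47.20294189453125), 87.71475219726562)
[0.6356, 0.1695, 0.0564] 0.98
```

View pics/w1.png

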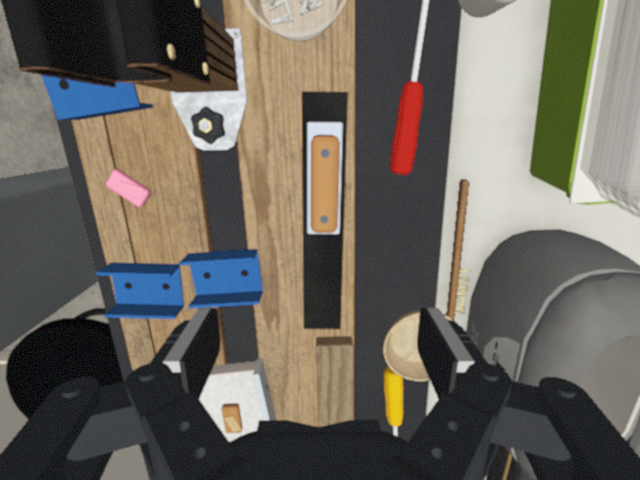

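Wrist view: the wooden grip spans rows 135–233 at col 325, and the foot rows 122–234. The gripper has to move about 33 mm in +y and a few mm in +x.

```bash
python3 - <<'E'
from h import *
a=ray('wrist',327,136,.06);b=ray('wrist',324,233,.06);print(a,b,(a+b)/2,np.arctan2(*(a-b)[[1,0]]))
c=(a+b)/2
plan(c[0],c[1],.10,1.53); planfrom(np.array([c[0],c[1],.10]),1.53,c[0],c[1],.055,1.53,.15)
E
```

```text
[0.6400635  0.20294721 0.06      ] [0.63479421 0.11495794 0.06      ] [0.63742886 0.15895258 0.06      ] 1.5109821943200163
   0 [0.07, 0.018, 0.383] 0.014
   1 [0.07, 0.018, 0.383] 0.014
   2 [0.07, 0.018, 0.383] 0.014
   3 [0.07, 0.018, 0.383] 0.014
   0 [0.0, 0.0, 0.113] -0.0
   1 [0.0, 0.0, 0.113] -0.0
   2 [0.0, 0.0, 0.113] -0.0
   3 [0.0, 0.0, 0.113] -0.0
```

Call:
apply_moves --targets '[{"translation": [0.07, 0.018, 0.38], "twist": 0.05, "hand": 1}, {"translation": [0.07, 0.018, 0.38], "twist": 0.05, "hand": 1}, {"translation": [0.07, 0.018, 0.38], "twist": 0.05, "hand": 1}, {"translation": [0.04, 0.015, 0.38], "twist": 0.05, "hand": 1}, {"translation": [0, 0, 0.2], "twist": 0, "hand": 1}, {"translation": [0, 0, 0.15], "twist": 0, "hand": 1}, {"translation": [0, 0, 0.1], "twist": 0, "hand": 1}, {"translation": [0, 0, 0], "twist": 0, "hand": 1}]'

```text
time: 4.5
tool_pos: [0.637, 0.156, 0.0555]
tool_rot: [-0.0, 0.726, 0.687, -0.001]
contact_force: [-0.3, -0.7, -0.8]
gripper_width: 1.004
grasp_force: 0.0
```

Call:
apply_moves --targets '[{"translation": [0, 0, 0], "twist": 0, "hand": 0}, {"translation": [0, 0, 0], "twist": 0, "hand": 0}, {"translation": [0, 0, 0], "twist": 0, "hand": 0}, {"translation": [0, 0, 0], "twist": 0, "hand": 0}, {"translation": [0, 0, 0], "twist": 0, "hand": 0}, {"translation": [0, 0, 0], "twist": 0, "hand": 0}, {"translation": [0, 0, 0], "twist": 0, "hand": 0}, {"translation": [0, 0, 0], "twist": 0, "hand": 0}]'

```text
time: 5.3
tool_pos: [0.638, 0.1568, 0.0573]
tool_rot: [0.0, 0.726, 0.688, 0.0]
contact_force: [-2.9, -0.7, 6.2]
gripper_width: 0.293
grasp_force: 59.9
```

```bash
python3 - <<'E'
from h import *
p,a=tool();print(p,a)
planfrom(p+[0,0,.14],a,.476,-.05,p[2]+.14,.105,.3)
E
```

```text
[0.6380363  0.15678142 0.05734015] 1.516915442460113
   0 [-0.143, -0.1, -0.0] 0.941
   1 [-0.152, -0.087, -0.0] 0.941
   2 [-0.16, -0.072, -0.0] 0.941
   3 [-0.166, -0.056, -0.0] 0.941
   4 [-0.17, -0.041, -0.0] 0.941
   5 [-0.173, -0.024, -0.0] 0.941
   6 [-0.175, -0.008, -0.0] 0.941
   7 [-0.175, 0.008, -0.0] 0.941
   8 [-0.173, 0.025, -0.0] 0.941
   9 [-0.17, 0.041, -0.0] 0.941
   10 [-0.166, 0.057, -0.0] 0.941
   11 [-0.16, 0.072, -0.0] 0.941
   12 [-0.152, 0.087, -0.0] 0.941
   13 [-0.143, 0.101, -0.0] 0.941
   14 [-0.133, 0.114, -0.0] 0.941
```

Call:
apply_moves --targets '[{"translation": [0, 0, -0.2], "twist": 0, "hand": 0}, {"translation": [0, 0, -0.3], "twist": 0, "hand": 0}, {"translation": [0, 0, -0.3], "twist": 0, "hand": 0}, {"translation": [0, 0, -0.3], "twist": 0, "hand": 0}, {"translation": [0, 0, -0.3], "twist": 0, "hand": 0}]'

```text
time: 5.8
tool_pos: [0.6368, 0.1566, 0.196]
tool_rot: [-0.001, 0.726, 0.688, -0.001]
contact_force: [-0.7, -0.0, -1.9]
gripper_width: 0.295
grasp_force: 59.2
```

Call:
apply_moves --targets '[{"translation": [-0.143, -0.1, 0], "twist": 0.94, "hand": 0}, {"translation": [-0.152, -0.087, 0], "twist": 0.94, "hand": 0}, {"translation": [-0.16, -0.072, 0], "twist": 0.94, "hand": 0}, {"translation": [-0.166, -0.056, 0], "twist": 0.94, "hand": 0}, {"translation": [-0.17, -0.041, 0], "twist": 0.94, "hand": 0}, {"translation": [-0.173, -0.024, 0], "twist": 0.94, "hand": 0}, {"translation": [-0.175, -0.008, 0], "twist": 0.94, "hand": 0}, {"translation": [-0.175, 0.008, 0], "twist": 0.94, "hand": 0}]'

```text
time: 6.6
tool_pos: [0.55, 0.0459, 0.1949]
tool_rot: [-0.0, 0.928, 0.371, -0.001]
contact_force: [0.9, -0.1, -3.0]
gripper_width: 0.289
grasp_force: 59.4
```

Call:
apply_moves --targets '[{"translation": [-0.173, 0.025, 0], "twist": 0.94, "hand": 0}, {"translation": [-0.17, 0.041, 0], "twist": 0.94, "hand": 0}, {"translation": [-0.166, 0.057, 0], "twist": 0.94, "hand": 0}, {"translation": [-0.16, 0.072, 0], "twist": 0.94, "hand": 0}, {"translation": [-0.152, 0.087, 0], "twist": 0.94, "hand": 0}, {"translation": [-0.143, 0.101, 0], "twist": 0.94, "hand": 0}, {"translation": [-0.133, 0.114, 0], "twist": 0.94, "hand": 0}, {"translation": [0, 0, 0], "twist": 0, "hand": 0}]'

```text
time: 7.4
tool_pos: [0.4743, -0.0511, 0.195]
tool_rot: [-0.0, 0.999, 0.052, -0.001]
contact_force: [0.4, 1.0, -2.1]
gripper_width: 0.292
grasp_force: 59.4
```

```bash
python3 - <<'E'
from h import *
print(tool())
im=snap('wrist','w2')
for c in ['wrist','top']:
    grab_frame(c)
    for q,z in [('scraper',.06),('board',.03)]:
        for r in regions_of(c,q)[:1]:
            m=r['pixels'];print(c,q,round(r['score'],2),m.sum(),rect(c,m,z))
E
```

```text
(array([ 0.47434381, -0.05106705,  0.19504515]), np.float64(0.10435484658583297))
wrist scraper 0.76 16192 ((413.78564453125, -55.66703414916992), (227.31890869140625, 56.148231506347656), 6.37649393081665)
wrist board 0.75 41331 ((496.1823425292969, -206.67822265625), (148.54476928710938, 275.5847473144531), 5.955029010772705)
top scraper 0.7 125 ((428.91876220703125, -56.785003662109375), (35.379947662353516, 15.632732391357422), 77.7337417602539)
top board 0.75 10003 ((501.4307556152344, -281.4168701171875), (150.4458770751953, 329.43402099609375), 5.496747016906738)
```

View pics/w2.png

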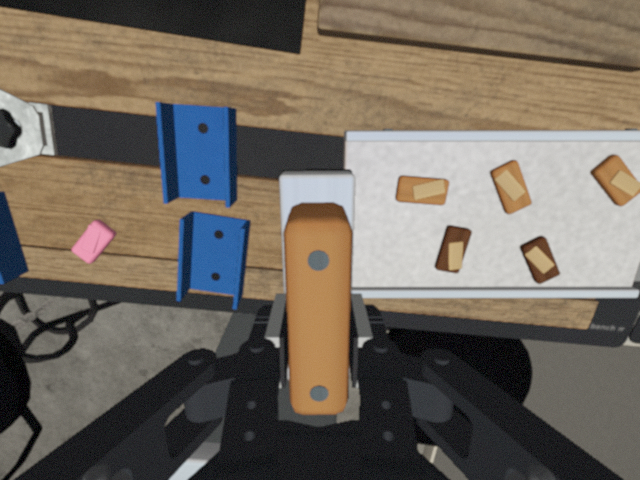

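Wrist view: block held straight. The plate's inner rail lines run at about row 140 and row 291, its near edge is at about col 348, and the five chips lie at cols 397–640.

```bash
python3 - <<'E'
from h import *
import cv2
R=[ray('wrist',*c,.032)[:2]*1000 for c in [(350,140),(630,140),(356,291),(630,291)]]
for r in R: print(np.round(r,1))
yaw=np.deg2rad(6)
ex=np.array([np.cos(yaw),np.sin(yaw)]);ey=np.array([-ex[1],ex[0]])
o=np.array([493,-209]);
for r in R: print('board',np.round([(r-o)@ex,(r-o)@ey],1))
for c in [(280,174),(352,174)]: print('foot end',np.round(ray('wrist',*c,.155)*1000,1), np.round([(ray('wrist',*c,.155)[:2]*1000-o)@ex],1))
for r in recognise('wrist','chip1'): q=np.array(r['point'])[:2]*1000-o;print('chip',np.round([q@ex,q@ey]),r['score'])
p,a=tool();q=p[:2]*1000-o;print('tool',q@ex,q@ey)
E
```

```text
[548.7 -66.7]
[ 572.5 -286.1]
[418.1 -90.2]
[ 445.1 -338.2]
board [ 70.3 135.7]
board [ 71. -85.]
board [-62.  125.9]
board [ -61.1 -123.4]
foot end [534.6 -25.4 155. ] [60.6]
foot end [538.2 -58.5 155. ] [60.7]
chip [-25. 369.] 0.97
chip [29. 70.] 0.84
chip [-22.  47.] 0.82
chip [-34. -35.] 0.76
chip [27.  0.] 0.72
chip [ 37. -80.] 0.71
tool -0.32082024976877177 160.10495689832413
```

Call:
apply_moves --targets '[{"translation": [0, 0, 0.3], "twist": 0.02, "hand": 0}, {"translation": [0, 0, 0.3], "twist": 0, "hand": 0}, {"translation": [0, 0, 0.3], "twist": 0, "hand": 0}, {"translation": [0, 0, 0.26], "twist": 0, "hand": 0}, {"translation": [0, 0, 0], "twist": 0, "hand": 0}, {"translation": [0, 0.1, 0], "twist": 0, "hand": 0}, {"translation": [0, 0.15, 0], "twist": 0, "hand": 0}, {"translation": [0, 0, 0], "twist": 0, "hand": 0}]'

```text
time: 8.6
tool_pos: [0.4804, -0.0775, 0.0828]
tool_rot: [0.001, 0.999, 0.051, 0.002]
contact_force: [-0.1, 0.2, -1.9]
gripper_width: 0.291
grasp_force: 59.5
```

Call:
apply_moves --targets '[{"translation": [0, 0, 0.04], "twist": 0, "hand": 0}, {"translation": [0, 0, 0.01], "twist": 0, "hand": 0}, {"translation": [0, 0, 0], "twist": 0, "hand": 0}]'

```text
time: 8.9
tool_pos: [0.4795, -0.0758, 0.077]
tool_rot: [0.001, 0.999, 0.052, 0.001]
contact_force: [-0.9, -2.4, 5.2]
gripper_width: 0.29
grasp_force: 60.2
```

Call:
apply_moves --targets '[{"translation": [0, 0.1, -0.01], "twist": 0, "hand": 0}, {"translation": [0, 0.15, 0], "twist": 0, "hand": 0}, {"translation": [0, 0.15, 0], "twist": 0, "hand": 0}, {"translation": [0, 0.15, 0], "twist": 0, "hand": 0}, {"translation": [0, 0.15, 0], "twist": 0, "hand": 0}, {"translation": [0, 0.15, 0], "twist": 0, "hand": 0}, {"translation": [0, 0.15, 0], "twist": 0, "hand": 0}, {"translation": [0, 0.15, 0], "twist": 0, "hand": 0}]'

```text
time: 9.7
tool_pos: [0.4909, -0.1906, 0.0771]
tool_rot: [-0.001, 0.999, 0.052, 0.001]
contact_force: [0.2, 5.1, 7.1]
gripper_width: 0.291
grasp_force: 60.6
```

```bash
python3 - <<'E'
from h import *
print(tool(),state()['contact_force']); snap('wrist','w3')
E
```

```text
(array([ 0.49090374, -0.19063847,  0.07712677]), np.float64(0.10393326662270146)) [0.23180933 5.12323254 7.10149348]
```

View pics/w3.png

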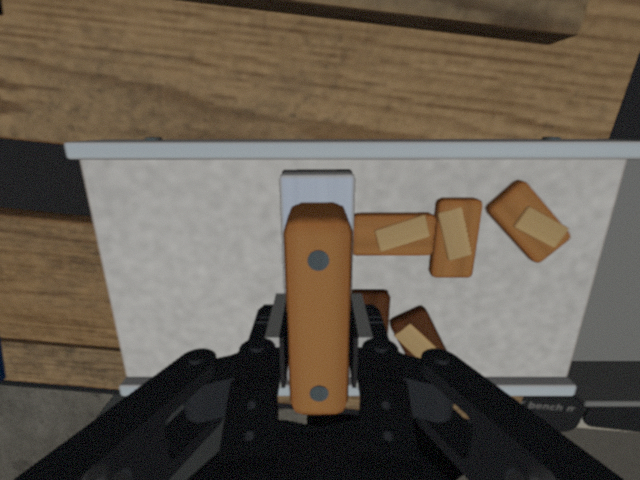

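Call:
apply_moves --targets '[{"translation": [0, 0.15, 0], "twist": 0, "hand": 0}, {"translation": [0, 0.15, 0], "twist": 0, "hand": 0}, {"translation": [0, 0.15, 0], "twist": 0, "hand": 0}, {"translation": [0, 0.15, 0], "twist": 0, "hand": 0}, {"translation": [0, 0.15, 0], "twist": 0, "hand": 0}, {"translation": [0, 0.15, 0], "twist": 0, "hand": 0}, {"translation": [0, 0.15, 0], "twist": 0, "hand": 0}, {"translation": [0, 0.15, 0], "twist": 0, "hand": 0}]'

```text
time: 10.55
tool_pos: [0.5032, -0.3093, 0.0771]
tool_rot: [-0.001, 0.999, 0.052, 0.0]
contact_force: [-0.4, 5.1, 8.0]
gripper_width: 0.293
grasp_force: 60.9
```

Call:
apply_moves --targets '[{"translation": [0, 0.15, 0], "twist": 0, "hand": 0}, {"translation": [0, 0.13, 0], "twist": 0, "hand": 0}, {"translation": [0, 0.1, 0], "twist": 0, "hand": 0}, {"translation": [0, 0, 0], "twist": 0, "hand": 0}, {"translation": [0, 0, 0], "twist": 0, "hand": 0}]'

```text
time: 11.05
tool_pos: [0.507, -0.3485, 0.0769]
tool_rot: [0.002, 0.999, 0.052, 0.0]
contact_force: [0.0, -3.8, 3.0]
gripper_width: 0.296
grasp_force: 60.2
```

```bash
python3 - <<'E'
from h import *
print(tool(),state()['contact_force']); snap('wrist','w4')
E
```

```text
(array([ 0.50699644, -0.34851451,  0.0769125 ]), np.float64(0.10428979566978953)) [ 0.01065197 -3.81421962  2.96503734]
```

View pics/w4.png

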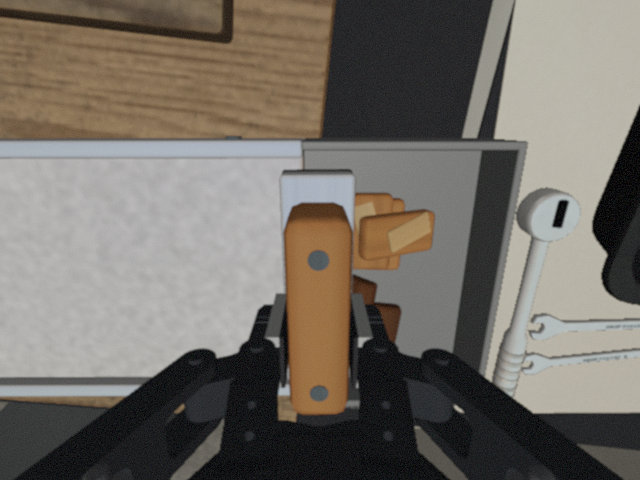

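The chips are in the trough, right of the block's face (cols 355–435), and the plate behind the block is clean. Next I lift and carry the block back to the strop.

```bash
python3 - <<'E'
from h import *
p,a=tool()
planfrom(p+[0,0,.12],a,.636,.12,p[2]+.12,1.53,.4)
E
```

```text
0 [0.118, -0.301, -0.0] -0.95
   1 [0.146, -0.289, -0.0] -0.95
   2 [0.173, -0.274, -0.0] -0.95
   3 [0.198, -0.256, -0.0] -0.95
   4 [0.222, -0.236, -0.0] -0.95
   5 [0.243, -0.214, -0.0] -0.95
   6 [0.262, -0.19, -0.0] -0.95
   7 [0.279, -0.164, -0.0] -0.95
   8 [0.293, -0.137, -0.0] -0.95
   9 [0.305, -0.109, -0.0] -0.95
   10 [0.314, -0.079, -0.0] -0.95
   11 [0.32, -0.049, -0.0] -0.95
   12 [0.323, -0.018, -0.0] -0.95
   13 [0.324, 0.012, -0.0] -0.95
   14 [0.321, 0.043, -0.0] -0.95
```

Call:
apply_moves --targets '[{"translation": [0, 0, -0.2], "twist": 0, "hand": 0}, {"translation": [0, 0, -0.3], "twist": 0, "hand": 0}, {"translation": [0, 0, -0.4], "twist": 0, "hand": 0}, {"translation": [0, 0, -0.3], "twist": 0, "hand": 0}]'

```text
time: 11.5
tool_pos: [0.5062, -0.3457, 0.1964]
tool_rot: [-0.001, 0.999, 0.053, -0.001]
contact_force: [-0.0, -0.5, -1.1]
gripper_width: 0.29
grasp_force: 59.4
```

Call:
apply_moves --targets '[{"translation": [0.118, -0.301, 0], "twist": -0.95, "hand": 0}, {"translation": [0.146, -0.289, 0], "twist": -0.95, "hand": 0}, {"translation": [0.173, -0.274, 0], "twist": -0.95, "hand": 0}, {"translation": [0.198, -0.256, 0], "twist": -0.95, "hand": 0}, {"translation": [0.222, -0.236, 0], "twist": -0.95, "hand": 0}, {"translation": [0.243, -0.214, 0], "twist": -0.95, "hand": 0}, {"translation": [0.262, -0.19, 0], "twist": -0.95, "hand": 0}, {"translation": [0.279, -0.164, 0], "twist": -0.95, "hand": 0}]'

```text
time: 12.3
tool_pos: [0.5744, -0.0949, 0.194]
tool_rot: [-0.001, 0.907, 0.421, -0.001]
contact_force: [0.2, -0.7, -1.8]
gripper_width: 0.288
grasp_force: 59.4
```

Call:
apply_moves --targets '[{"translation": [0.293, -0.137, 0], "twist": -0.95, "hand": 0}, {"translation": [0.305, -0.109, 0], "twist": -0.95, "hand": 0}, {"translation": [0.314, -0.079, 0], "twist": -0.95, "hand": 0}, {"translation": [0.32, -0.049, 0], "twist": -0.95, "hand": 0}, {"translation": [0.323, -0.018, 0], "twist": -0.95, "hand": 0}, {"translation": [0.324, 0.012, 0], "twist": -0.95, "hand": 0}, {"translation": [0.321, 0.043, 0], "twist": -0.95, "hand": 0}, {"translation": [0, 0, 0], "twist": 0, "hand": 0}]'

```text
time: 13.1
tool_pos: [0.6347, 0.1252, 0.1939]
tool_rot: [-0.002, 0.72, 0.694, -0.001]
contact_force: [0.0, -1.1, -1.7]
gripper_width: 0.291
grasp_force: 59.5
```

```bash
python3 - <<'E'
from h import *
p,a=tool(); print(p,a)
planfrom(p,a,.636,.12,.065,1.53,.4)
snap('top','top1')
for q in ['chip1','u1','d1']:
    for r in recognise('top',q):
        P=np.array(r['point']);o=np.array([.493,-.209]);y=.102;e=np.array([np.cos(y),np.sin(y)]);d=P[:2]-o
        print(q,round(r['score'],2),np.round(P,3),'board',np.round([d@e*1000,(d@[-e[1],e[0]])*1000]))
E
```

```text
[0.63470882 0.12519962 0.19392056] 1.5352423107639221
   0 [-0.013, 0.004, 0.322] 0.013
   1 [-0.013, 0.004, 0.322] 0.013
   2 [-0.013, 0.004, 0.322] 0.013
   3 [-0.013, 0.004, 0.322] 0.013
chip1 0.74 [ 0.485 -0.366  0.02 ] board [ -24. -155.]
chip1 0.65 [ 0.466 -0.388  0.017] board [ -45. -175.]
chip1 0.54 [ 0.535 -0.386  0.036] board [  23. -180.]
chip1 0.45 [ 0.517 -0.385  0.013] board [   6. -178.]
chip1 0.45 [ 0.54  -0.368  0.021] board [  30. -163.]
u1 0.91 [0.426 0.043 0.005] board [-41. 257.]
u1 0.72 [0.518 0.056 0.003] board [ 52. 261.]
d1 0.86 [0.431 0.281 0.026] board [-12. 494.]
```

Call:
apply_moves --targets '[{"translation": [0, 0.015, 0.35], "twist": 0, "hand": 0}, {"translation": [0, 0, 0.35], "twist": 0, "hand": 0}, {"translation": [0, 0, 0.35], "twist": 0, "hand": 0}, {"translation": [0, 0, 0.2], "twist": 0, "hand": 0}, {"translation": [0, 0, 0.06], "twist": 0, "hand": 0}, {"translation": [0, 0, 0], "twist": 0, "hand": 0}, {"translation": [0, 0, 0.03], "twist": 0, "hand": 0}, {"translation": [0, 0, 0], "twist": 0, "hand": 0}]'

```text
time: 14.1
tool_pos: [0.6385, 0.1214, 0.0641]
tool_rot: [0.001, 0.722, 0.692, 0.001]
contact_force: [0.5, -0.4, -2.2]
gripper_width: 0.295
grasp_force: 59.5
```

Call:
apply_moves --targets '[{"translation": [0, 0, 0.04], "twist": 0, "hand": 0}, {"translation": [0, 0, 0.02], "twist": 0, "hand": 0}, {"translation": [0, 0, 0], "twist": 0, "hand": 0}]'

```text
time: 14.4
tool_pos: [0.638, 0.1216, 0.0573]
tool_rot: [0.0, 0.721, 0.693, 0.0]
contact_force: [-1.1, -0.3, 2.0]
gripper_width: 0.293
grasp_force: 60.1
```

Touching; release and rise.

Call:
apply_moves --targets '[{"translation": [0, 0, 0], "twist": 0, "hand": 0.6}, {"translation": [0, 0, 0], "twist": 0, "hand": 0.8}, {"translation": [0, 0, 0], "twist": 0, "hand": 0.8}, {"translation": [0, 0, 0], "twist": 0, "hand": 0.8}, {"translation": [0, 0, -0.2], "twist": 0, "hand": 0.8}, {"translation": [0, 0, -0.4], "twist": 0, "hand": 1}, {"translation": [0, 0, -0.5], "twist": 0, "hand": 1}, {"translation": [0, 0, -0.4], "twist": 0, "hand": 1}]'

```text
time: 15.2
tool_pos: [0.6377, 0.1216, 0.209]
tool_rot: [0.001, 0.721, 0.692, 0.001]
contact_force: [1.1, -0.3, 0.4]
gripper_width: 1.0
grasp_force: 0.0
```

```bash
python3 - <<'E'
from h import *
grab_frame('wrist');print(tool())
for q,z in [('scraper',.06),('strop',.004),('u1',.03)]:
    for r in regions_of('wrist',q)[:2]:
        m=r['pixels'];print(q,round(r['score'],2),m.sum(),rect('wrist',m,z))
p,a=tool()
planfrom(p,a,.40,-.02,.20,0.0,.3)
E
```

```text
(array([0.64136382, 0.12191417, 0.21793963]), np.float64(1.5299759179247647))
scraper 0.97 4711 ((645.0147094726562, 134.5416259765625), (105.86002349853516, 31.395816802978516), 88.00139617919922)
scraper 0.68 534 ((626.9886474609375, 281.5985412597656), (7.062251567840576, 38.12746810913086), 87.87118530273438)
strop 0.8 8129 ((639.0355834960938, 111.78187561035156), (270.9223937988281, 47.56550216674805), 87.9493408203125)
u1 0.56 4794 ((526.6911010742188, 60.66112518310547), (85.92510223388672, 67.26608276367188), 1.8430922031402588)
   0 [-0.095, -0.145, 0.005] 0.956
   1 [-0.108, -0.135, 0.005] 0.956
   2 [-0.12, -0.124, 0.005] 0.956
   3 [-0.132, -0.112, 0.005] 0.956
   4 [-0.142, -0.099, 0.005] 0.956
   5 [-0.151, -0.085, 0.005] 0.956
   6 [-0.158, -0.071, 0.005] 0.956
   7 [-0.164, -0.055, 0.005] 0.956
   8 [-0.169, -0.039, 0.005] 0.956
   9 [-0.172, -0.023, 0.005] 0.956
   10 [-0.173, -0.006, 0.005] 0.956
   11 [-0.173, 0.01, 0.005] 0.956
   12 [-0.171, 0.027, 0.005] 0.956
   13 [-0.168, 0.043, 0.005] 0.956
   14 [-0.163, 0.059, 0.005] 0.956
   15 [-0.157, 0.074, 0.005] 0.956
```

Call:
apply_moves --targets '[{"translation": [0, 0, 0], "twist": 0, "hand": 1}, {"translation": [0, 0, 0], "twist": 0, "hand": 1}]'

```text
time: 15.6
tool_pos: [0.6362, 0.1214, 0.2035]
tool_rot: [-0.001, 0.721, 0.692, -0.002]
contact_force: [-0.5, -0.5, -0.6]
gripper_width: 1.0
grasp_force: 0.0
```

```bash
python3 - <<'E'
from h import *
im=snap('wrist','w5');print(tool())
for q,z in [('scraper',.06),('strop',.004)]:
    for r in regions_of('wrist',q)[:1]:
        m=r['pixels'];print(q,round(r['score'],2),m.sum(),rect('wrist',m,z)); y,x=np.where(m); print(x.min(),x.max(),y.min(),y.max())
cv2.imwrite('pics/w5c.png',cv2.resize(cv2.cvtColor(im,cv2.COLOR_RGB2BGR)[60:360,200:460],None,fx=2,fy=2))
E
```

```text
(array([0.63631838, 0.1214159 , 0.20374946]), np.float64(1.529738064190764))
scraper 0.75 4811 ((639.3508911132812, 135.77597045898438), (103.3092269897461, 29.805923461914062), 87.9450912475586)
301 340 147 275
strop 0.55 8401 ((636.5551147460938, 112.60710144042969), (268.9957275390625, 46.02101516723633), 87.85086059570312)
291 344 69 343
```

View pics/w5c.png

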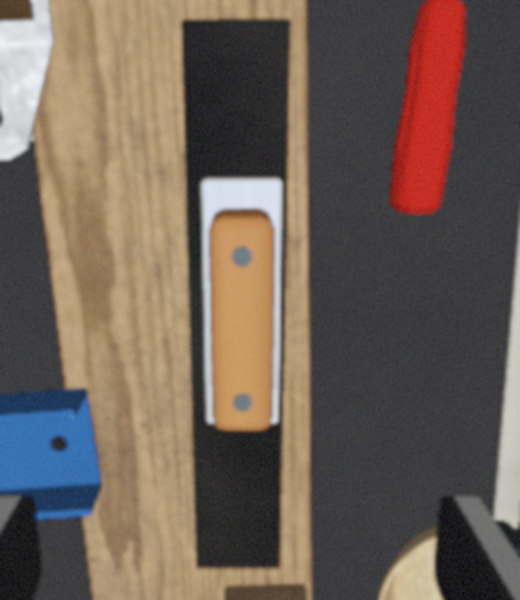

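Scraper stands upright on the strop: the foot (crop cols 200–283) lies within the strop (cols 190–287). Now for the channels.

```bash
python3 - <<'E'
from h import *
p,a=tool()
planfrom(p,a,.40,.042,.20,0.0,.3)
E
```

```text
0 [-0.056, -0.146, 0.003] 0.956
   1 [-0.069, -0.14, 0.003] 0.956
   2 [-0.082, -0.133, 0.003] 0.956
   3 [-0.095, -0.124, 0.003] 0.956
   4 [-0.106, -0.114, 0.003] 0.956
   5 [-0.117, -0.104, 0.003] 0.956
   6 [-0.126, -0.092, 0.003] 0.956
   7 [-0.134, -0.08, 0.003] 0.956
   8 [-0.141, -0.067, 0.003] 0.956
   9 [-0.147, -0.053, 0.003] 0.956
   10 [-0.151, -0.039, 0.003] 0.956
   11 [-0.154, -0.024, 0.003] 0.956
   12 [-0.156, -0.009, 0.003] 0.956
   13 [-0.156, 0.006, 0.003] 0.956
   14 [-0.155, 0.021, 0.003] 0.956
   15 [-0.152, 0.035, 0.003] 0.956
```

Call:
apply_moves --targets '[{"translation": [-0.056, -0.146, 0], "twist": 0.95, "hand": 1}, {"translation": [-0.069, -0.14, 0], "twist": 0.95, "hand": 1}, {"translation": [-0.082, -0.133, 0], "twist": 0.95, "hand": 1}, {"translation": [-0.095, -0.124, 0], "twist": 0.95, "hand": 1}, {"translation": [-0.106, -0.114, 0], "twist": 0.95, "hand": 1}, {"translation": [-0.117, -0.104, 0], "twist": 0.95, "hand": 1}, {"translation": [-0.126, -0.092, 0], "twist": 0.95, "hand": 1}, {"translation": [-0.134, -0.08, 0], "twist": 0.95, "hand": 1}]'

```text
time: 16.55
tool_pos: [0.5182, 0.0813, 0.2056]
tool_rot: [-0.0, 0.928, 0.374, -0.0]
contact_force: [0.7, 0.6, 0.6]
gripper_width: 1.0
grasp_force: 0.0
```

Call:
apply_moves --targets '[{"translation": [-0.141, -0.067, 0], "twist": 0.95, "hand": 1}, {"translation": [-0.147, -0.053, 0], "twist": 0.95, "hand": 1}, {"translation": [-0.151, -0.039, 0], "twist": 0.95, "hand": 1}, {"translation": [-0.154, -0.024, 0], "twist": 0.95, "hand": 1}, {"translation": [-0.156, -0.009, 0], "twist": 0.95, "hand": 1}, {"translation": [-0.156, 0.006, 0], "twist": 0.95, "hand": 1}, {"translation": [-0.155, 0.021, 0], "twist": 0.95, "hand": 1}, {"translation": [-0.152, 0.035, 0], "twist": 0.95, "hand": 1}]'

```text
time: 17.35
tool_pos: [0.4001, 0.0408, 0.2058]
tool_rot: [-0.0, 1.0, 0.003, -0.0]
contact_force: [0.4, 0.2, -0.0]
gripper_width: 0.997
grasp_force: 0.0
```

Call:
apply_moves --targets '[{"translation": [0, 0, 0], "twist": 0, "hand": 1}, {"translation": [0, 0, 0], "twist": 0, "hand": 1}]'

```text
time: 17.55
tool_pos: [0.4011, 0.041, 0.2062]
tool_rot: [-0.0, 1.0, 0.006, 0.0]
contact_force: [0.9, 0.8, 0.6]
gripper_width: 1.0
grasp_force: 0.0
```

```bash
python3 - <<'E'
from h import *
im=snap('wrist','w6');print(tool())
for q,z in [('u1',.03),('d1',.03)]:
    for r in recognise('wrist',q): print(q,round(r['score'],2),np.round(r['point'],3))
    for r in regions_of('wrist',q)[:3]:
        m=r['pixels'];y,x=np.where(m);print(q,round(r['score'],2),m.sum(),rect('wrist',m,z), x.min(),x.max(),y.min(),y.max())
E
```

```text
(array([0.40126679, 0.04109855, 0.20628914]), np.float64(0.011195176180668596))
u1 0.84 [0.525 0.057 0.006]
u1 0.65 [ 0.426  0.042 -0.002]
u1 0.76 5610 ((427.5340576171875, 41.99464416503906), (56.48567199707031, 80.9079818725586), 86.59300231933594) 284 354 143 239
u1 0.68 7484 ((520.6209106445312, 55.003814697265625), (79.51797485351562, 56.54603958129883), 1.7149658203125) 265 339 14 128
d1 0.87 [0.425 0.25  0.028]
d1 0.97 7705 ((426.7301025390625, 251.76406860351562), (79.84764862060547, 73.67872619628906), 6.368043422698975) 18 126 140 238
```

View pics/w6.png

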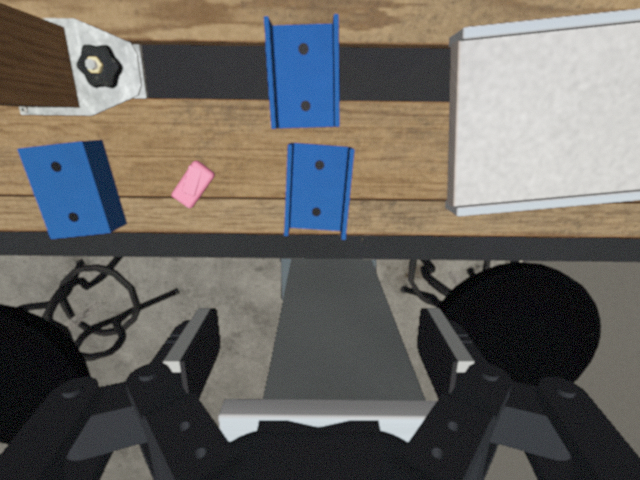

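u_A is at (320,190), u_B at (303,75) and d1 at (73,190), with the wide web up and a visible side flange. Grasp u_A.

Call:
apply_moves --targets '[{"translation": [0.12, -0.01, 0.35], "twist": 0.35, "hand": 1}, {"translation": [0.13, 0, 0.35], "twist": 0.35, "hand": 1}, {"translation": [0, 0, 0.35], "twist": 0, "hand": 1}, {"translation": [0, 0, 0.35], "twist": 0, "hand": 1}, {"translation": [0, 0, 0.2], "twist": 0, "hand": 1}, {"translation": [0, 0, 0.14], "twist": 0, "hand": 1}, {"translation": [0, 0, 0], "twist": 0, "hand": 1}, {"translation": [0, 0, 0], "twist": 0, "hand": 0.8}]'

```text
time: 18.6
tool_pos: [0.4262, 0.0419, 0.0325]
tool_rot: [-0.0, 1.0, -0.03, -0.0]
contact_force: [0.5, -0.2, 1.2]
gripper_width: 0.858
grasp_force: 0.0
```

Call:
apply_moves --targets '[{"translation": [0, 0, 0], "twist": 0, "hand": 0.4}, {"translation": [0, 0, 0], "twist": 0, "hand": 0.4}, {"translation": [0, 0, 0], "twist": 0, "hand": 0.4}, {"translation": [0, 0, 0], "twist": 0, "hand": 0.4}, {"translation": [0, 0, 0], "twist": 0, "hand": 0.4}]'

```text
time: 19.1
tool_pos: [0.4274, 0.0417, 0.034]
tool_rot: [0.0, 1.0, -0.03, 0.002]
contact_force: [0.1, 0.0, 6.3]
gripper_width: 0.637
grasp_force: 65.7
```

```bash
python3 - <<'E'
from h import *
p,a=tool();print(p,a)
planfrom(p+[0,0,.09],a,.503,-.289,p[2]+.09,.102,.4)
E
```

```text
[0.42744631 0.04170769 0.03399427] -0.060157301550924726
   0 [0.106, 0.362, -0.0] -0.18
   1 [0.099, 0.364, -0.0] -0.18
   2 [0.093, 0.365, -0.0] -0.18
   3 [0.086, 0.367, -0.0] -0.18
   4 [0.08, 0.368, -0.0] -0.18
   5 [0.073, 0.37, -0.0] -0.18
   6 [0.066, 0.371, -0.0] -0.18
   7 [0.06, 0.372, -0.0] -0.18
   8 [0.053, 0.373, -0.0] -0.18
```

Call:
apply_moves --targets '[{"translation": [0, 0, -0.1], "twist": 0, "hand": 0.4}, {"translation": [0, 0, -0.3], "twist": 0, "hand": 0.4}, {"translation": [0, 0, -0.3], "twist": 0, "hand": 0.4}, {"translation": [0, 0, -0.2], "twist": 0, "hand": 0.4}]'

```text
time: 19.5
tool_pos: [0.4262, 0.0418, 0.1245]
tool_rot: [0.0, 1.0, -0.03, 0.001]
contact_force: [-0.4, -0.7, -0.4]
gripper_width: 0.638
grasp_force: 64.9
```

Call:
apply_moves --targets '[{"translation": [0.106, 0.362, 0], "twist": -0.18, "hand": 0.4}, {"translation": [0.099, 0.364, 0], "twist": -0.18, "hand": 0.4}, {"translation": [0.093, 0.365, 0], "twist": -0.18, "hand": 0.4}, {"translation": [0.086, 0.367, 0], "twist": -0.18, "hand": 0.4}, {"translation": [0.08, 0.368, 0], "twist": -0.18, "hand": 0.4}, {"translation": [0.073, 0.37, 0], "twist": -0.18, "hand": 0.4}, {"translation": [0.066, 0.371, 0], "twist": -0.18, "hand": 0.4}, {"translation": [0.06, 0.372, 0], "twist": -0.18, "hand": 0.4}]'

```text
time: 20.3
tool_pos: [0.4927, -0.2535, 0.1223]
tool_rot: [-0.0, 0.999, 0.042, -0.0]
contact_force: [0.4, 0.4, -0.6]
gripper_width: 0.638
grasp_force: 64.9
```

Call:
apply_moves --targets '[{"translation": [0.053, 0.373, 0], "twist": -0.18, "hand": 0.4}, {"translation": [0, 0, 0], "twist": 0, "hand": 0.4}, {"translation": [0, 0, 0.2], "twist": 0, "hand": 0.4}, {"translation": [0, 0, 0.2], "twist": 0, "hand": 0.4}, {"translation": [0, 0, 0.15], "twist": 0, "hand": 0.4}, {"translation": [0, 0, 0.05], "twist": 0, "hand": 0.4}, {"translation": [0, 0, 0], "twist": 0, "hand": 0.4}, {"translation": [0, 0, 0], "twist": 0, "hand": 0.4}]'

```text
time: 21.1
tool_pos: [0.502, -0.289, 0.0631]
tool_rot: [0.0, 0.999, 0.051, 0.0]
contact_force: [-0.7, -0.7, -0.7]
gripper_width: 0.638
grasp_force: 64.9
```

Call:
apply_moves --targets '[{"translation": [0, 0, 0.04], "twist": 0, "hand": 0.4}, {"translation": [0, 0, 0.02], "twist": 0, "hand": 0.4}, {"translation": [0, 0, 0], "twist": 0, "hand": 0.4}]'

```text
time: 21.4
tool_pos: [0.5023, -0.2894, 0.0581]
tool_rot: [0.0, 0.999, 0.051, 0.001]
contact_force: [-1.8, 1.3, 4.0]
gripper_width: 0.641
grasp_force: 65.6
```

Call:
apply_moves --targets '[{"translation": [0, 0, 0], "twist": 0, "hand": 0.8}, {"translation": [0, 0, 0], "twist": 0, "hand": 0.8}, {"translation": [0, 0, 0], "twist": 0, "hand": 0.8}, {"translation": [0, 0, -0.1], "twist": 0, "hand": 0.9}, {"translation": [0, 0, -0.3], "twist": 0, "hand": 1}, {"translation": [0, 0, -0.4], "twist": 0, "hand": 1}, {"translation": [0, 0, -0.5], "twist": 0, "hand": 1}, {"translation": [0, 0, -0.2], "twist": 0, "hand": 1}]'

```text
time: 22.2
tool_pos: [0.5034, -0.2903, 0.2132]
tool_rot: [0.003, 0.999, 0.051, 0.004]
contact_force: [0.7, -0.4, 0.3]
gripper_width: 0.998
grasp_force: 0.0
```

```bash
python3 - <<'E'
from h import *
p,a=tool();print(p,a)
planfrom(p,.102,.493,.055,.2,.03,.45)
E
```

```text
[ 0.50342411 -0.2903063   0.21320319] 0.1019175161130619
   0 [0.031, -0.431, 0.017] 0.09
   1 [0.027, -0.431, 0.017] 0.09
   2 [0.023, -0.431, 0.017] 0.09
   3 [0.019, -0.431, 0.017] 0.09
   4 [0.015, -0.432, 0.017] 0.09
   5 [0.012, -0.432, 0.017] 0.09
   6 [0.008, -0.432, 0.017] 0.09
   7 [0.004, -0.432, 0.017] 0.09
```

Call:
apply_moves --targets '[{"translation": [0.031, -0.431, 0], "twist": 0.09, "hand": 1}, {"translation": [0.027, -0.431, 0], "twist": 0.09, "hand": 1}, {"translation": [0.023, -0.431, 0], "twist": 0.09, "hand": 1}, {"translation": [0.019, -0.431, 0], "twist": 0.09, "hand": 1}, {"translation": [0.015, -0.432, 0], "twist": 0.09, "hand": 1}, {"translation": [0.012, -0.432, 0], "twist": 0.09, "hand": 1}, {"translation": [0.008, -0.432, 0], "twist": 0.09, "hand": 1}, {"translation": [0.004, -0.432, 0], "twist": 0.09, "hand": 1}]'

```text
time: 23.0
tool_pos: [0.4909, 0.0582, 0.2073]
tool_rot: [0.0, 1.0, 0.015, 0.001]
contact_force: [0.7, 0.1, -0.2]
gripper_width: 0.993
grasp_force: 0.0
```

Call:
apply_moves --targets '[{"translation": [0, 0, 0], "twist": 0, "hand": 1}, {"translation": [0, 0, 0], "twist": 0, "hand": 1}]'

```text
time: 23.2
tool_pos: [0.4911, 0.0571, 0.2069]
tool_rot: [0.0, 1.0, 0.016, 0.0]
contact_force: [0.5, -0.1, 0.0]
gripper_width: 1.003
grasp_force: 0.0
```

```bash
cat >> h.py <<'E'
def see(cam,qs=('u1','d1'),z=.03):
    grab_frame(cam);print(cam,tool())
    for q in qs:
        for r in recognise(cam,q): print(q,round(r['score'],2),np.round(r['point'],3))
        for r in regions_of(cam,q)[:3]:
            m=r['pixels'];y,x=np.where(m)
            if len(x)>100: print(q,round(r['score'],2),m.sum(),np.round(np.hstack([np.array(v).ravel() for v in rect(cam,m,z)]),1), x.min(),x.max(),y.min(),y.max())
E
python3 -c "
from h import *
see('wrist');see('top')"
```

```text
wrist (array([0.49119186, 0.05624308, 0.20676851]), np.float64(0.030334906084166738))
u1 0.62 [0.526 0.048 0.008]
u1 0.75 5609 [521.4  52.9  80.3  55.7   2. ] 289 356 140 233
d1 0.9 [0.425 0.252 0.03 ]
d1 0.93 6134 [430.7 250.6  87.7  74.    7. ] 61 154 231 321
top (array([0.49126616, 0.05538149, 0.20635053]), np.float64(0.027811502609009976))
u1 0.58 [ 0.502 -0.294  0.024]
u1 0.82 1294 [ 499.4 -292.2   79.9   63.3    5.9] 438 474 225 268
d1 0.83 [0.424 0.257 0.027]
d1 0.31 [ 0.499 -0.294  0.028]
d1 0.71 1136 [424.4 256.7  77.2  58.4   5.3] 161 193 269 310
```

Call:
apply_moves --targets '[{"translation": [0.14, 0.02, 0.35], "twist": 0, "hand": 1}, {"translation": [0.14, 0, 0.35], "twist": 0, "hand": 1}, {"translation": [0, 0, 0.35], "twist": 0, "hand": 1}, {"translation": [0, 0, 0.35], "twist": 0, "hand": 1}, {"translation": [0, 0, 0.2], "twist": 0, "hand": 1}, {"translation": [0, 0, 0.12], "twist": 0, "hand": 1}, {"translation": [0, 0, 0], "twist": 0, "hand": 1}, {"translation": [0, 0, 0], "twist": 0, "hand": 0.8}]'

```text
time: 24.5
tool_pos: [0.52, 0.0553, 0.0353]
tool_rot: [0.0, 1.0, 0.015, 0.001]
contact_force: [-0.1, -0.2, 0.6]
gripper_width: 0.858
grasp_force: 0.0
```

Call:
apply_moves --targets '[{"translation": [0, 0, 0], "twist": 0, "hand": 0.4}, {"translation": [0, 0, 0], "twist": 0, "hand": 0.4}, {"translation": [0, 0, 0], "twist": 0, "hand": 0.4}, {"translation": [0, 0, 0], "twist": 0, "hand": 0.4}, {"translation": [0, 0, 0], "twist": 0, "hand": 0.4}]'

```text
time: 25.0
tool_pos: [0.521, 0.0553, 0.0366]
tool_rot: [0.0, 1.0, 0.015, 0.002]
contact_force: [0.0, -0.1, 7.4]
gripper_width: 0.638
grasp_force: 65.3
```

```bash
python3 - <<'E'
from h import *
p,a=tool();print(p,a)
planfrom(p+[0,0,.09],a,.495-.025*.102,-.209+.025,p[2]+.09,.102,.35)
E
```

```text
[0.52104831 0.05528133 0.03660008] 0.029835322079169408
   0 [-0.051, 0.34, -0.0] -0.103
   1 [-0.055, 0.34, -0.0] -0.103
   2 [-0.058, 0.339, -0.0] -0.103
   3 [-0.062, 0.339, -0.0] -0.103
   4 [-0.065, 0.338, -0.0] -0.103
   5 [-0.069, 0.337, -0.0] -0.103
   6 [-0.072, 0.337, -0.0] -0.103
```

Call:
apply_moves --targets '[{"translation": [0, 0, -0.1], "twist": 0, "hand": 0.4}, {"translation": [0, 0, -0.3], "twist": 0, "hand": 0.4}, {"translation": [0, 0, -0.3], "twist": 0, "hand": 0.4}, {"translation": [0, 0, -0.2], "twist": 0, "hand": 0.4}, {"translation": [-0.051, 0.34, 0], "twist": -0.1, "hand": 0.4}, {"translation": [-0.055, 0.34, 0], "twist": -0.1, "hand": 0.4}, {"translation": [-0.058, 0.339, 0], "twist": -0.1, "hand": 0.4}, {"translation": [-0.062, 0.339, 0], "twist": -0.1, "hand": 0.4}]'

```text
time: 25.8
tool_pos: [0.502, -0.0823, 0.1246]
tool_rot: [-0.0, 0.999, 0.035, -0.0]
contact_force: [0.9, -0.1, -1.4]
gripper_width: 0.635
grasp_force: 64.5
```

Call:
apply_moves --targets '[{"translation": [-0.065, 0.338, 0], "twist": -0.1, "hand": 0.4}, {"translation": [-0.069, 0.337, 0], "twist": -0.1, "hand": 0.4}, {"translation": [-0.072, 0.337, 0], "twist": -0.12, "hand": 0.4}, {"translation": [0, 0, 0.2], "twist": 0, "hand": 0.4}, {"translation": [0, 0, 0.2], "twist": 0, "hand": 0.4}, {"translation": [0, 0, 0.15], "twist": 0, "hand": 0.4}, {"translation": [0, 0, 0.05], "twist": 0, "hand": 0.4}, {"translation": [0, 0, 0], "twist": 0, "hand": 0.4}]'

```text
time: 26.6
tool_pos: [0.4896, -0.1833, 0.0635]
tool_rot: [-0.001, 0.999, 0.051, -0.001]
contact_force: [0.7, 0.4, -0.8]
gripper_width: 0.632
grasp_force: 64.5
```

Call:
apply_moves --targets '[{"translation": [0, 0, 0.03], "twist": 0, "hand": 0.4}, {"translation": [0, 0, 0.02], "twist": 0, "hand": 0.4}, {"translation": [0, 0, 0], "twist": 0, "hand": 0.4}]'

```text
time: 26.9
tool_pos: [0.4911, -0.1841, 0.0606]
tool_rot: [0.0, 0.999, 0.051, 0.001]
contact_force: [-2.0, 1.2, 3.1]
gripper_width: 0.637
grasp_force: 65.0
```

Call:
apply_moves --targets '[{"translation": [0, 0, 0], "twist": 0, "hand": 0.8}, {"translation": [0, 0, 0], "twist": 0, "hand": 0.8}, {"translation": [0, 0, 0], "twist": 0, "hand": 0.8}, {"translation": [0, 0, -0.1], "twist": 0, "hand": 0.9}, {"translation": [0, 0, -0.3], "twist": 0, "hand": 1}, {"translation": [0, 0, -0.4], "twist": 0, "hand": 1}, {"translation": [0, 0, -0.5], "twist": 0, "hand": 1}, {"translation": [0, 0, -0.5], "twist": 0, "hand": 1}]'

```text
time: 27.7
tool_pos: [0.4897, -0.1836, 0.2414]
tool_rot: [-0.0, 0.999, 0.051, -0.0]
contact_force: [1.3, -0.6, 0.0]
gripper_width: 1.0
grasp_force: 0.0
```

```bash
python3 - <<'E'
from h import *
T=np.array(get_calibration('wrist')['pose']);p,a=tool();print(T[:3,3]-p,T[:3,2],p,a,state()['joint_pos'])
snap('top','top2')
for q in ['bench_cradle_post','d1']:
    for r in recognise('top',q): print(q,r['score'],r['point'])
E
```

```text
[0.0829425  0.00838138 0.12073859] [0.31916877 0.03105337 0.94718899] [ 0.48967756 -0.18360341  0.24144339] 0.10175395833800338 [-5.01087579e-01 -1.86456950e-01  1.86052878e+00 -6.68356984e-07
  1.46776479e+00  9.67954873e-01]
bench_cradle_post 0.66 [0.5253, 0.2512, 0.1363]
d1 0.65 [0.4223, 0.2568, 0.0263]
```

View pics/top2.png

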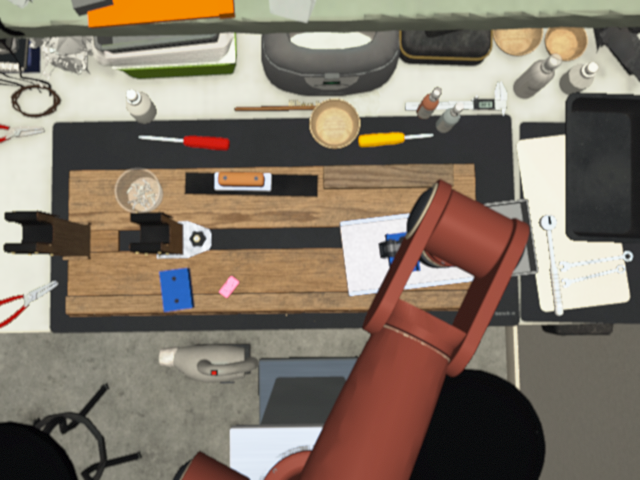

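Top view: the gripper hides u_B at (390,250). d1 is unmoved at (176,290), close to the post, so I'll take it with the hand turned half round, keeping the camera away from the post.

```bash
python3 - <<'E'
from h import *
p,a=tool()
planfrom(p,a,.45,.255,.24,a+3.135,.4)
E
```

```text
0 [0.001, -0.138, 0.002] -0.98
   1 [0.014, -0.137, 0.002] -0.98
   2 [0.028, -0.135, 0.002] -0.98
   3 [0.041, -0.132, 0.002] -0.98
   4 [0.053, -0.127, 0.002] -0.98
   5 [0.066, -0.122, 0.002] -0.98
   6 [0.077, -0.115, 0.002] -0.98
   7 [0.088, -0.106, 0.002] -0.98
   8 [0.098, -0.097, 0.002] -0.98
   9 [0.107, -0.087, 0.002] -0.98
   10 [0.115, -0.076, 0.002] -0.98
   11 [0.122, -0.065, 0.002] -0.98
   12 [0.128, -0.052, 0.002] -0.98
   13 [0.132, -0.04, 0.002] -0.98
   14 [0.136, -0.027, 0.002] -0.98
   15 [0.138, -0.013, 0.002] -0.98
   16 [0.138, 0.0, 0.002] -0.98
   17 [0.137, 0.014, 0.002] -0.98
   18 [0.135, 0.027, 0.002] -0.98
   19 [0.132, 0.04, 0.002] -0.98
   20 [0.128, 0.053, 0.002] -0.98
   21 [0.122, 0.065, 0.002] -0.98
   22 [0.115, 0.077, 0.002] -0.98
   23 [0.107, 0.088, 0.002] -0.98
   24 [0.098, 0.098, 0.002] -0.98
   25 [0.088, 0.107, 0.002] -0.98
   26 [0.077, 0.115, 0.002] -0.98
   27 [0.065, 0.122, 0.002] -0.98
   28 [0.053, 0.128, 0.002] -0.98
   29 [0.04, 0.132, 0.002] -0.98
   30 [0.027, 0.135, 0.002] -0.98
   31 [0.014, 0.137, 0.002] -0.98
```

Call:
apply_moves --targets '[{"translation": [0.001, -0.138, 0], "twist": -0.98, "hand": 1}, {"translation": [0.014, -0.137, 0], "twist": -0.98, "hand": 1}, {"translation": [0.028, -0.135, 0], "twist": -0.98, "hand": 1}, {"translation": [0.041, -0.132, 0], "twist": -0.98, "hand": 1}, {"translation": [0.053, -0.127, 0], "twist": -0.98, "hand": 1}, {"translation": [0.066, -0.122, 0], "twist": -0.98, "hand": 1}, {"translation": [0.077, -0.115, 0], "twist": -0.98, "hand": 1}, {"translation": [0.088, -0.106, 0], "twist": -0.98, "hand": 1}]'

```text
time: 28.65
tool_pos: [0.4787, -0.0732, 0.2378]
tool_rot: [-0.001, 0.903, 0.43, -0.001]
contact_force: [-1.3, -0.9, -0.5]
gripper_width: 1.001
grasp_force: 0.0
```

Call:
apply_moves --targets '[{"translation": [0.098, -0.097, 0], "twist": -0.98, "hand": 1}, {"translation": [0.107, -0.087, 0], "twist": -0.98, "hand": 1}, {"translation": [0.115, -0.076, 0], "twist": -0.98, "hand": 1}, {"translation": [0.122, -0.065, 0], "twist": -0.98, "hand": 1}, {"translation": [0.128, -0.052, 0], "twist": -0.98, "hand": 1}, {"translation": [0.132, -0.04, 0], "twist": -0.98, "hand": 1}, {"translation": [0.136, -0.027, 0], "twist": -0.98, "hand": 1}, {"translation": [0.138, -0.013, 0], "twist": -0.98, "hand": 1}]'

```text
time: 29.45
tool_pos: [0.468, 0.0367, 0.2378]
tool_rot: [-0.001, 0.67, 0.743, -0.001]
contact_force: [0.6, -0.2, -0.5]
gripper_width: 1.001
grasp_force: 0.0
```

Call:
apply_moves --targets '[{"translation": [0.138, 0, 0], "twist": -0.98, "hand": 1}, {"translation": [0.137, 0.014, 0], "twist": -0.98, "hand": 1}, {"translation": [0.135, 0.027, 0], "twist": -0.98, "hand": 1}, {"translation": [0.132, 0.04, 0], "twist": -0.98, "hand": 1}, {"translation": [0.128, 0.053, 0], "twist": -0.98, "hand": 1}, {"translation": [0.122, 0.065, 0], "twist": -0.98, "hand": 1}, {"translation": [0.115, 0.077, 0], "twist": -0.98, "hand": 1}, {"translation": [0.107, 0.088, 0], "twist": -0.98, "hand": 1}]'

```text
time: 30.25
tool_pos: [0.4573, 0.1464, 0.2378]
tool_rot: [-0.001, 0.335, 0.942, -0.001]
contact_force: [-0.6, -0.0, -0.4]
gripper_width: 1.003
grasp_force: 0.0
```

Call:
apply_moves --targets '[{"translation": [0.098, 0.098, 0], "twist": -0.98, "hand": 1}, {"translation": [0.088, 0.107, 0], "twist": -0.98, "hand": 1}, {"translation": [0.077, 0.115, 0], "twist": -0.98, "hand": 1}, {"translation": [0.065, 0.122, 0], "twist": -0.98, "hand": 1}, {"translation": [0.053, 0.128, 0], "twist": -0.98, "hand": 1}, {"translation": [0.04, 0.132, 0], "twist": -0.98, "hand": 1}, {"translation": [0.027, 0.135, 0], "twist": -0.98, "hand": 1}, {"translation": [0, 0, 0], "twist": -0.98, "hand": 1}]'

```text
time: 31.05
tool_pos: [0.4477, 0.2432, 0.2377]
tool_rot: [-0.001, -0.051, 0.999, -0.0]
contact_force: [0.3, 0.2, -0.6]
gripper_width: 0.993
grasp_force: 0.0
```

```bash
python3 -c "
from h import *
snap('wrist','w7');see('wrist',('d1','u1'));print(state()['joint_pos'])
import plant"
```

```text
wrist (array([0.44795086, 0.24240016, 0.23781616]), np.float64(-3.0448850082680923))
d1 0.96 [0.42  0.26  0.028]
d1 0.82 4799 [426.1 260.3  80.7  56.2   6.4] 309 369 147 231
u1 0.41 [0.637 0.358 0.052]
[ 3.48719713e-01 -2.18157205e-01  1.89217382e+00 -3.29634007e-05
  1.46848358e+00 -1.31649219e+00]
```

View pics/w7.png

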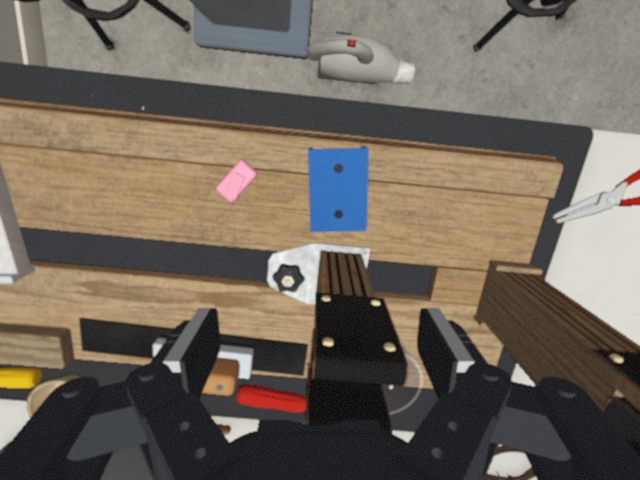

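Call:
apply_moves --targets '[{"translation": [0.16, 0.09, 0], "twist": -0.15, "hand": 1}, {"translation": [0.163, 0.098, 0], "twist": 0, "hand": 1}, {"translation": [0, 0, 0.4], "twist": 0, "hand": 1}, {"translation": [0, 0, 0.4], "twist": 0, "hand": 1}, {"translation": [0, 0, 0.4], "twist": 0, "hand": 1}, {"translation": [0, 0, 0.3], "twist": 0, "hand": 1}, {"translation": [0, 0, 0.2], "twist": 0, "hand": 1}, {"translation": [0, 0, 0], "twist": 0, "hand": 1}]'

```text
time: 32.15
tool_pos: [0.411, 0.2571, 0.0659]
tool_rot: [-0.003, -0.056, 0.998, -0.001]
contact_force: [-0.2, 0.1, 0.4]
gripper_width: 1.001
grasp_force: 0.0
```

```bash
python3 -c "
from h import *
print(tool());see('wrist',('d1',))"
```

```text
(array([0.41095886, 0.25707822, 0.06592969]), np.float64(-3.0299836280081918))
wrist (array([0.41264989, 0.25769114, 0.06815127]), np.float64(-3.0298780152018923))
d1 0.83 [0.417 0.259 0.029]
d1 0.7 15254 [428.5 261.6  91.   58.3   6.4] 263 378 231 383
```

Call:
apply_moves --targets '[{"translation": [0, 0.01, 0.15], "twist": 0, "hand": 1}, {"translation": [0, 0, 0.13], "twist": 0, "hand": 1}, {"translation": [0, 0, 0], "twist": 0, "hand": 0.8}, {"translation": [0, 0, 0], "twist": 0, "hand": 0.4}, {"translation": [0, 0, 0], "twist": 0, "hand": 0.4}, {"translation": [0, 0, 0], "twist": 0, "hand": 0.4}, {"translation": [0, 0, 0], "twist": 0, "hand": 0.4}, {"translation": [0, 0, 0], "twist": 0, "hand": 0.4}]'

```text
time: 33.1
tool_pos: [0.4154, 0.2591, 0.0424]
tool_rot: [0.001, -0.056, 0.998, 0.0]
contact_force: [-1.0, -0.7, 5.4]
gripper_width: 0.635
grasp_force: 63.8
```

```bash
python3 - <<'E'
from h import *
p,a=tool();print(p,a)
planfrom(p+[0,0,.13],a,.478,-.158,p[2]+.13,-3.0396,.4)
E
```

```text
[0.41544779 0.25909401 0.042437  ] -3.0304067450499748
   0 [-0.014, -0.383, -0.0] 0.008
   1 [-0.015, -0.383, -0.0] 0.008
   2 [-0.015, -0.383, -0.0] 0.008
   3 [-0.015, -0.383, -0.0] 0.008
   4 [-0.016, -0.383, -0.0] 0.008
   5 [-0.016, -0.383, -0.0] 0.008
   6 [-0.016, -0.383, -0.0] 0.008
   7 [-0.017, -0.383, -0.0] 0.008
   8 [-0.017, -0.383, -0.0] 0.008
   9 [-0.017, -0.383, -0.0] 0.008
   10 [-0.018, -0.383, -0.0] 0.008
```

Call:
apply_moves --targets '[{"translation": [0, 0, -0.1], "twist": 0, "hand": 0.4}, {"translation": [0, 0, -0.3], "twist": 0, "hand": 0.4}, {"translation": [0, 0, -0.4], "twist": 0, "hand": 0.4}, {"translation": [0, 0, -0.4], "twist": 0, "hand": 0.4}, {"translation": [0, 0, -0.1], "twist": 0, "hand": 0.4}, {"translation": [0, 0, 0], "twist": 0, "hand": 0.4}]'

```text
time: 33.7
tool_pos: [0.4155, 0.2591, 0.1733]
tool_rot: [0.002, -0.056, 0.998, 0.001]
contact_force: [-0.3, -0.8, -0.8]
gripper_width: 0.63
grasp_force: 63.7
```

Call:
apply_moves --targets '[{"translation": [-0.014, -0.383, 0], "twist": 0.01, "hand": 0.4}, {"translation": [-0.015, -0.383, 0], "twist": 0.01, "hand": 0.4}, {"translation": [-0.015, -0.383, 0], "twist": 0.01, "hand": 0.4}, {"translation": [-0.015, -0.383, 0], "twist": 0.01, "hand": 0.4}, {"translation": [-0.016, -0.383, 0], "twist": 0.01, "hand": 0.4}, {"translation": [-0.016, -0.383, 0], "twist": 0.01, "hand": 0.4}, {"translation": [-0.016, -0.383, 0], "twist": 0.01, "hand": 0.4}, {"translation": [-0.017, -0.383, 0], "twist": 0.01, "hand": 0.4}]'

```text
time: 34.5
tool_pos: [0.458, -0.0457, 0.168]
tool_rot: [-0.002, -0.051, 0.999, 0.001]
contact_force: [0.7, -0.9, -1.1]
gripper_width: 0.63
grasp_force: 63.8
```

Call:
apply_moves --targets '[{"translation": [-0.017, -0.383, 0], "twist": 0.01, "hand": 0.4}, {"translation": [0, 0, 0], "twist": 0, "hand": 0.4}, {"translation": [0, 0, 0], "twist": 0, "hand": 0.4}]'

```text
time: 34.8
tool_pos: [0.464, -0.0825, 0.1685]
tool_rot: [-0.002, -0.05, 0.999, 0.001]
contact_force: [-0.6, 1.1, -2.0]
gripper_width: 0.628
grasp_force: 63.9
```

```bash
python3 -c "
from h import *
snap('wrist','w8');see('wrist',('u1','d1'),.054);see('top',('u1','d1'),.054)"
```

```text
wrist (array([ 0.4643955 , -0.0814409 ,  0.16936608]), np.float64(-3.038678073002719))
u1 0.85 [ 0.484 -0.237  0.033]
u1 0.68 [ 0.503 -0.299  0.031]
u1 0.82 7844 [ 499.9 -285.3   85.9   65.8    5.9] 0 91 203 312
u1 0.82 9335 [ 484.7 -220.1   84.8   69.1    6.4] 67 177 192 302
d1 0.8 [ 0.465 -0.08   0.16 ]
d1 0.96 19394 [539.5 -73.1 158.1  99.5   6.3] 251 385 236 410
d1 0.66 7734 [ 500.8 -286.7   86.1   65.3    6.1] 0 90 203 312
top (array([ 0.46540151, -0.08162648,  0.17116604]), np.float64(-3.037850067912818))
u1 0.94 [ 0.5  -0.29  0.03]
u1 0.83 [ 0.487 -0.242  0.029]
u1 0.9 1313 [ 498.8 -285.9   79.3   62.2    6. ] 438 474 225 268
u1 0.8 692 [ 483.9 -232.1   78.2   44.3    6.6] 408 442 233 275
```

View pics/w8.png

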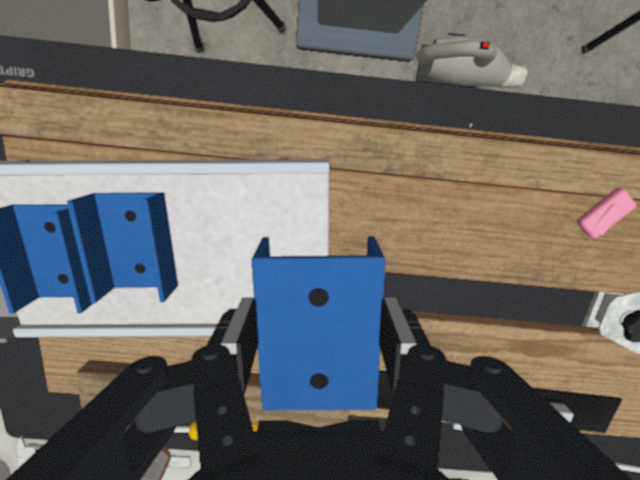

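u_B was knocked ~45 mm towards u_A: in the picture it sits at cols 67–177, right beside u_A at cols 0–91. Fit its pose relative to u_A, whose robot-frame pose I know.

```bash
cat >> h.py <<'E'
from scipy.optimize import minimize
def fitU(cam,mask,x0,z0=.024):
    def sil(v):
        c,s=np.cos(v[2]),np.sin(v[2]);m=np.zeros(mask.shape,np.uint8)
        def P(a,b,h): return proj(cam,[v[0]+c*a-s*b,v[1]+s*a+c*b,z0+h])
        for b0,b1,h0,h1 in [(-.028,.028,0,.004),(-.028,-.024,0,.03),(.024,.028,0,.03)]:
            q=np.array([P(a,b,h) for a in(-.04,.04) for b in(b0,b1) for h in(h0,h1)],np.float32)
            cv2.fillConvexPoly(m,cv2.convexHull((q*16).astype(np.int32)),1,shift=4)
        return m>0
    def f(v):
        m=sil(v);return 1-(m&mask).sum()/((m|mask).sum()+1)
    s=np.array(x0)+np.vstack([np.zeros(3),np.diag([.006,.006,.05])])
    r=minimize(f,x0,method='Nelder-Mead',options=dict(initial_simplex=s,xatol=1e-4,fatol=1e-4))
    return r.x,1-r.fun
E
cat > fit.py <<'E'
from h import *
for cam in ['wrist','top']:
    grab_frame(cam)
    for r in regions_of(cam,'u1'):
        m=r['pixels']
        if m.sum()<300: continue
        c=np.array(rect(cam,m,.03)[0])/1000
        print(cam,m.sum(),*[np.round(v,4) for v in fitU(cam,m,[c[0],c[1],.1])])
E
python3 fit.py; python3 -c "
from h import *
print(tool())"
```

```text
wrist 9354 [ 0.4861 -0.2264  0.1003] 0.9662
(array([ 0.46555487, -0.08238713,  0.1714436 ]), np.float64(-3.0391585135215737))Traceback (most recent call last):
  File "fit.py", line 8, in <module>
    print(cam,m.sum(),*[np.round(v,4) for v in fitU(cam,m,[c[0],c[1],.1])])
                                               ~~~~^^^^^^^^^^^^^^^^^^^^^^
  File "h.py", line 49, in fitU
    r=minimize(f,x0,method='Nelder-Mead',options=dict(initial_simplex=s,xatol=1e-4,fatol=1e-4))
    res = _minimize_neldermead(fun, x0, args, callback, bounds=bounds,
                               **options)
    fsim[j] = func(sim[j])
              ~~~~^^^^^^^^
    fx = function(np.copy(x), *(wrapper_args + args))
  File "h.py", line 47, in f
    m=sil(v);return 1-(m&mask).sum()/((m|mask).sum()+1)
  File "h.py", line 43, in sil
    q=np.array([P(a,b,h) for a in(-.04,.04) for b in(b0,b1) for h in(h0,h1)],np.float32)
                ~^^^^^^^
  File "h.py", line 41, in P
    def P(a,b,h): return proj(cam,[v[0]+c*a-s*b,v[1]+s*a+c*b,z0+h])
                         ~~~~^^^^^^^^^^^^^^^^^^^^^^^^^^^^^^^^^^^^^^
  File "h.py", line 6, in proj
    c=get_calibration(cam);T=np.linalg.inv(c['pose']);q=T[:3,:3]@np.array(p,float)+T[:3,3]
ValueError: time passes only in moves, steps and waits
```

```bash
cat >> h.py <<'E'
_c={}
def cal(cam):
    if cam not in _c: _c[cam]=get_calibration(cam)
    return _c[cam]
def proj(cam,p):
    c=cal(cam);T=np.linalg.inv(c['pose']);q=T[:3,:3]@np.array(p,float)+T[:3,3]
    v=np.array(c['camera_matrix'])@np.array([q[0],-q[1],-q[2]]);return v[:2]/v[2]
def ray(cam,u,v,z):
    c=cal(cam);T=np.array(c['pose']);d=np.linalg.inv(c['camera_matrix'])@[u,v,1.]
    d=T[:3,:3]@np.array([d[0],-d[1],-d[2]]);o=T[:3,3];return o+d*(z-o[2])/d[2]
E
python3 fit.py
```

```text
wrist 9392 [ 0.486  -0.2258  0.1011] 0.9699
wrist 7882 [ 0.5035 -0.3021  0.1338] 0.8949
top 689 [ 0.4851 -0.2298  0.0773] 0.4978
top 1328 [ 0.4989 -0.2888  0.088 ] 0.9405
```

Call:
apply_moves --targets '[{"translation": [0.02, -0.3, 0], "twist": 0, "hand": 0.4}, {"translation": [0.03, -0.3, 0], "twist": 0, "hand": 0.4}, {"translation": [0, -0.2, 0], "twist": 0, "hand": 0.4}, {"translation": [0, 0, 0], "twist": 0, "hand": 0.4}, {"translation": [0, 0, 0], "twist": 0, "hand": 0.4}]'

```text
time: 36.15
tool_pos: [0.4685, -0.1625, 0.1711]
tool_rot: [-0.0, -0.051, 0.999, 0.0]
contact_force: [-0.5, 1.0, -1.2]
gripper_width: 0.628
grasp_force: 64.0
```

```bash
python3 fit.py; python3 -c "
from h import *
print(tool()); snap('wrist','w9');see('wrist',('d1',),.17)"
```

```text
wrist 6826 [ 0.4862 -0.2245  0.1042] 0.8286
wrist 8248 [ 0.5021 -0.2881  0.0998] 0.9102
(array([ 0.46861638, -0.16172222,  0.1711897 ]), np.float64(-3.0382327487959806))
wrist (array([ 0.46866555, -0.16188789,  0.17124325]), np.float64(-3.03828919517158))
d1 0.85 [ 0.471 -0.161  0.158]
d1 0.71 19633 [ 467.3 -162.1   81.2   51.6    6.4] 251 385 236 410
```

View pics/w9.png

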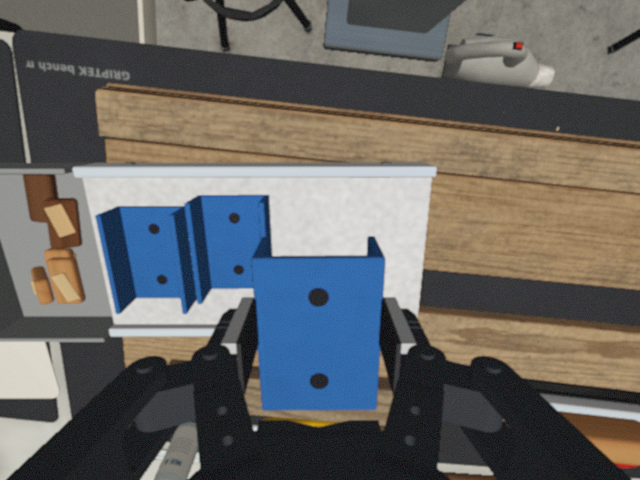

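Call:
apply_moves --targets '[{"translation": [-0.01, -0.19, 0], "twist": 0, "hand": 0.4}, {"translation": [0, -0.19, 0], "twist": 0, "hand": 0.4}, {"translation": [0, 0, 0], "twist": 0, "hand": 0.4}, {"translation": [0, 0, 0.3], "twist": 0, "hand": 0.4}, {"translation": [0, 0, 0.3], "twist": 0, "hand": 0.4}, {"translation": [0, 0, 0], "twist": 0, "hand": 0.4}]'

```text
time: 37.15
tool_pos: [0.4704, -0.1978, 0.1066]
tool_rot: [-0.004, -0.051, 0.999, 0.003]
contact_force: [-1.0, 0.2, -2.7]
gripper_width: 0.632
grasp_force: 63.9
```

```bash
python3 fit.py; python3 -c "
from h import *
p,a=tool();print(p,a,p[:2]@[-.102,.995],p[:2]@[.995,.102]); snap('side','s2');im=snap('wrist','w10')
im=cv2.imread('pics/w10.png');s=cv2.imread('pics/s2.png')
v=proj('side',[.486,-.22,.05]);print(v)"
```

```text
wrist 13351 [ 0.5075 -0.2941  0.1142] 0.9444
wrist 5322 [ 0.4884 -0.2301  0.0604] 0.4304
top 7479 [ 0.5042 -0.1171 -0.0105] 0.1789
[ 0.47463189 -0.20061156  0.11324997] -3.0390587008535452 -0.24802095744570543 0.4517963543531672
[406.05201416 228.24013348]
```

View pics/w10.png

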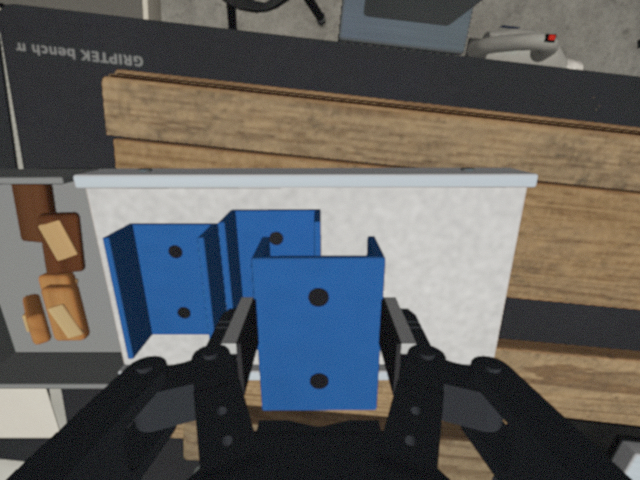

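The d1 flange (col 262) lies between the u_B flanges (cols 230 and 318); continue down.

Call:
apply_moves --targets '[{"translation": [0, 0, 0.1], "twist": 0, "hand": 0.4}, {"translation": [0, 0, 0.1], "twist": 0, "hand": 0.4}, {"translation": [0, 0, 0.1], "twist": 0, "hand": 0.4}, {"translation": [0, 0, 0], "twist": 0, "hand": 0.4}, {"translation": [0, 0, 0], "twist": 0, "hand": 0.4}]'

```text
time: 37.95
tool_pos: [0.4731, -0.2, 0.0804]
tool_rot: [-0.001, -0.051, 0.999, 0.0]
contact_force: [-0.7, -0.1, -0.9]
gripper_width: 0.627
grasp_force: 63.9
```

Call:
apply_moves --targets '[{"translation": [0, 0, 0.05], "twist": 0, "hand": 0.4}, {"translation": [0, 0, 0.03], "twist": 0, "hand": 0.4}, {"translation": [0, 0, 0], "twist": 0, "hand": 0.4}, {"translation": [0, 0, 0], "twist": 0, "hand": 0.4}]'

```text
time: 38.35
tool_pos: [0.4736, -0.2003, 0.0733]
tool_rot: [-0.0, -0.051, 0.999, 0.0]
contact_force: [0.4, -0.3, -1.4]
gripper_width: 0.628
grasp_force: 64.0
```

Call:
apply_moves --targets '[{"translation": [0, 0, 0.02], "twist": 0, "hand": 0.4}, {"translation": [0, 0, 0.02], "twist": 0, "hand": 0.4}, {"translation": [0, 0, 0], "twist": 0, "hand": 0.4}]'

```text
time: 38.65
tool_pos: [0.4739, -0.2005, 0.0704]
tool_rot: [0.0, -0.051, 0.999, -0.0]
contact_force: [-2.7, 1.2, 5.7]
gripper_width: 0.628
grasp_force: 64.7
```

Contact exactly at the expected height. Open slightly and lift.

Call:
apply_moves --targets '[{"translation": [0, 0, 0], "twist": 0, "hand": 0.7}, {"translation": [0, 0, 0], "twist": 0, "hand": 0.7}, {"translation": [0, 0, 0], "twist": 0, "hand": 0.7}, {"translation": [0, 0, -0.05], "twist": 0, "hand": 0.7}, {"translation": [0, 0, -0.1], "twist": 0, "hand": 0.7}, {"translation": [0, 0, -0.3], "twist": 0, "hand": 0.7}, {"translation": [0, 0, -0.5], "twist": 0, "hand": 0.8}, {"translation": [0, 0, -0.4], "twist": 0, "hand": 0.8}]'

```text
time: 39.45
tool_pos: [0.4738, -0.2004, 0.2074]
tool_rot: [0.001, -0.051, 0.999, -0.001]
contact_force: [0.8, -0.1, 1.1]
gripper_width: 0.806
grasp_force: 0.0
```

Call:
apply_moves --targets '[{"translation": [-0.2, -0.4, 0], "twist": 0, "hand": 0.8}, {"translation": [-0.2, -0.4, 0], "twist": 0, "hand": 0.8}, {"translation": [0, -0.4, 0], "twist": 0, "hand": 0.8}, {"translation": [0, -0.4, 0], "twist": 0, "hand": 0.8}, {"translation": [0, -0.4, 0], "twist": 0, "hand": 0.8}, {"translation": [0, 0, 0], "twist": 0, "hand": 0.8}, {"translation": [0, 0, 0], "twist": 0, "hand": 0.8}]'

```text
time: 40.15
tool_pos: [0.5336, -0.3957, 0.2047]
tool_rot: [0.0, -0.05, 0.999, 0.0]
contact_force: [0.0, 0.5, -0.1]
gripper_width: 0.797
grasp_force: 0.0
```

```bash
python3 -c "
from h import *
print(tool(),state()['contact_force']); im=snap('wrist','w11');t=snap('top','top3')
a=cv2.imread('pics/w11.png');b=cv2.resize(cv2.imread('pics/top3.png')[180:310,320:560],None,fx=2.6,fy=2.6)
cv2.imwrite('pics/c11.png',np.vstack([cv2.resize(a,(400,300)),cv2.resize(b,(400,217))]))
see('top',('u1','d1','scraper','screw_jar'))"
```

```text
(array([ 0.53362816, -0.39574181,  0.20474328]), np.float64(-3.040731744246682)) [ 0.00452514  0.5140161  -0.14694387]
top (array([ 0.53386293, -0.39398226,  0.20467361]), np.float64(-3.038289680022557))
u1 0.72 [ 0.501 -0.292  0.03 ]
u1 0.68 [ 0.486 -0.244  0.028]
u1 0.86 1306 [ 499.6 -291.9   80.9   63.2    5.2] 438 474 225 268
u1 0.72 523 [ 485.5 -245.7   79.3   26.8    6.2] 425 442 234 274
d1 0.94 [ 0.484 -0.2    0.053]
d1 0.78 1358 [ 483.  -202.6   83.2   65.     6.3] 392 428 233 277
d1 0.4 1672 [622.5 331.6  93.8  87.   84.6] 115 162 168 212
scraper 0.79 [0.631 0.126 0.059]
scraper 0.84 1060 [634.2 125.7 113.   40.   89. ] 214 271 172 192
screw_jar 0.58 [0.618 0.333 0.025]
screw_jar 0.77 1728 [621.  331.9  90.3  93.3   0. ] 115 162 168 213
screw_jar 0.71 206 [ 465.2 -383.1   21.4   39.4   87.6] 498 509 253 273
```

View pics/c11.png

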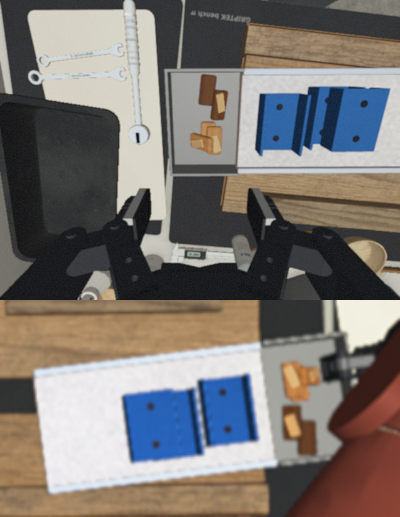

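Picture: d1 sits lengthwise over u_B's near flange, its web about z 55–58 mm. u_A lies flat beside it, all five chips are in the trough, and the scraper and jar are in place. There is no second open-down channel.

```bash
python3 -c "
from plant import *
print(job_done())"
```

```text
the job is handed in; nothing more can be done
None
```

The job is done and handed in (no verdict came back): all five chips are in the trough, the scraper stands upright on the strop, both open-up channels lie flat on the plate, the only open-down channel present is hooked over one of them (which got knocked about 45 mm along the plate partway through), and I did not touch the jar.

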